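# Lock up the torque tester

### The arm

A 7-joint arm with a two-finger parallel gripper is mounted at the origin on a cart in front of the work surface, level with it; the furniture and walls round the work are solid. World frame = base frame: x ahead of the robot, y to its left, z up, the work surface at z = 0. Lengths are in m, angles in rad, forces in N, time in s.
With the tool pointing down it reaches from about 0.4 to 0.85 m from the base axis. Payload 10.4 kg.
Tool frame: the origin (TCP) lies at the very end of the fingers, on their centre line; the grasp point (between the pads) lies 19 mm behind it (ctrl.hold_point_z is the z of the grasp point in the tool frame, in m); z points along the fingers, y is the line along which they close (so a half turn about z gives the same grasp; the last joint's range is limited). The gripper opens to 85 mm and grips with 20 to 120 N. Pads are 22 mm wide; open, the fingers measure 114 mm over their backs; the gripper's body (76 mm by 85 mm) begins 54 mm behind the grasp point. The pads swing forward as they close: fully open they stand 13 mm farther back than shut.
Start: joints at [1.223, 0.332, -0.065, 1.46, 0.022, 1.35, -0.088], TCP at [0.199, -0.592, 0.231] pointing down, gripper open.
Joint ranges: [-2.6, 2.6], [-0.5, 2.12], [-1.47, 1.34], [0.16, 2.42], [-1.27, 4.41], [0.06, 2.06], [-2.6, 2.6]. Speed limits (rad/s): [2.22, 2.22, 2.79, 2.79, 3.14, 3.14, 3.14].

### API

Orientations are given as a 3x3 rotation matrix whose columns are the frame's x, y, z axes.
In Python, from rig import monitor, vision, ctrl gives the robot as it stands. The module is installed in compiled form; this text tells all that it offers.
- The arm moves only by the shell command python3 -m handwheel 'ROWS' [FORCE]. ROWS is JSON, a list of rows, each a list of 3 entries, a list of its own where there are three numbers: the shift along the tool's x, y, z in units of 0.12 m (1.0 is 0.12 m), then the turn, a rotation vector about the tool's x, y, z in units of 180 degrees (1.0 is 180 degrees), then the gripper's target within -1 to 1 (shut at 1, half-way at 0, fully open at -1). In form: [[[tx, ty, tz], [rx, ry, rz], claw], ...]. A call has exactly 10 rows; each row is the pose to reach, as a shift and turn from the pose commanded when the call began, along the tool's axes at that moment, turning the shorter way round; what a row does not reach only later rows make up. A row lasts 1/10 s, in which the tool goes at most 50 mm and 8.59 degrees, less where a joint would pass 70% of its speed; a pose out of reach is approached as far as the arm can. A call with a number of a shift or a turn outside -1 to 1 is refused whole. A call with a gripper value outside its range is refused whole. The fingers move at their own pace and stop on an object; FORCE is the grip in N (left out, the last holds). Time passes only in rows, so rows that repeat a pose let the fingers close, or fill a call up. It gives the time, the measured TCP pose, the force, the opening and the grip force at its end, in the units of the state.
- monitor.get_state(): the state, without advancing time (a new reading comes with each control period).
- vision.grab_frame(name): name is "side" or "top"; returns a dict with "pixels" (480x640x3 uint8, red, green, blue), "mtx" (3x3 intrinsics, pixels), "extrinsics" (4x4, takes a point from camera to world coordinates). Camera axes: x right, y up, looking along -z (the intrinsics and any distortion apply to the point x, -y, -z); pixel columns grow to the right and rows downward; lengths in m; the calibration is good to about 2 mm. A picture is of the moment at which its call begins. There is no depth.
- ctrl.hand_in(): hands the job in; it is judged then, once.
The state is a dict: "time_s": time; "qpos": joint angles; "joint_vel": joint speeds; "effort": joint torques, N m; "eef_pos": TCP position; "orientation": TCP orientation; "ft_force": force on the tool from outside, world axes, zero at the start; "torque": the same for the moment, N m; "grip_width": finger opening in m; "finger_force": force on a finger pad.
Only numpy, scipy, OpenCV 4.12 (cv2) and the standard library are available. Lean on these libraries where they do the work, as an engineer would, in place of code of your own. Each camera call takes 0.05 s, during which the arm holds its last target. There are 200 camera calls.

### The job

Shut the bench torque tester down for the night: turn its dial anticlockwise to the zero stop, put every loose steel sample bolt (not the long brass one, which stays where it lies) in its compartment and close the lid. Only then lock it: put the red key from the wooden stand in the lock, turn it gently back and forth until you find where it drops home, and turn it clockwise to the stop so that the lock bolt shoots over the lid. Then put the key back upright in its stand.

Things in the scene. Friction and masses are not known exactly. Their poses are not given: they have to be found in the camera images.
- tester: Fixed torque tester. Its origin is at the centre of the underside of the open compartment (blue steel box, 140 mm in x, 170 mm in y, 70 mm high, walls and floor 5 mm). Its x points away from the robot at zero yaw, y to the left. A grey deck, 50 mm high, 140 mm (x) by 150 mm (y), joins the compartment's left side (own y from 85 to 235 mm) and carries the lock and the dial.
- lid (a joint): Hinge of the blue compartment lid (8 mm thick plate), in rad: 0 shut, lying on the box rim (its top then 78 mm above the bench); about 1.9 wide open, leaning back. The hinge is stiff enough to stay where it is left (about 0.15 Nm friction). Its line runs along the tester's y through point lid_hinge.
- lid_hinge (a point): Point on the lid's hinge line at the far upper rim of the compartment (middle of its width). The lid reaches 140 mm from this line and is 170 mm wide.
- lid_handle (a point): Grip point of the small black knob (28 mm wide) on the lid's outer face, near the edge far from the hinge 110 mm from the hinge line and in the middle of its width; 35 mm off that face. When the lid is open the knob is on the side away from the robot.
- dial (a joint): Angle of the black dial in rad: 0 at its zero stop (end of turning anticlockwise seen from above); grows clockwise, up to 2.6. Light friction; stays where it is left.
- dial_grip (a point): On the vertical dial axis at the height to grip. The dial has a raised bar grip 42 mm long, 14 mm thick, from 25 mm below to 7 mm above this point; this point turns with the dial, its x along the bar.
- lock_mouth (a point): Centre of the round keyway in the top face of the steel lock block on the deck (36 mm square, top 90 mm above the bench), axes as the tester's (the red mark lies on its -x side). The keyway is 18 mm wide with a 3 mm lead-in.
- lock_rotor (a point): Point on the keyway's axis, 24 mm down: top of the hidden rotor, which has a slot 7 mm wide for the blade. The slot starts anywhere within 0.5 rad either side of the tester's x (not visible). The blade rests on the rotor, collar 10 mm above the block, until lined up with the slot to about 0.2 rad; then it goes down 10 mm, collar on the block, and turns the rotor.
- lock: The fixed steel lock block (body frame as the tester's). Seen from above the rotor turns clockwise, to the locked stop with its slot 0.93 rad clockwise from the tester's x; the blade has 0.2 to 0.3 rad of play in the slot, so the key itself then stands about 1.2 rad clockwise. Rotor friction 0.08 Nm; it stays where it is left, and the key lifts straight out at any angle.
- lock_bolt (a joint): Travel in m of the small brass lock bolt beside the lock block: 0 withdrawn, 0.010 fully shot out over the lid's edge (key at the locked stop). It does not move until the last 0.4 rad of the key's turn.
- key: Loose T key, 80 g, upright in the stand. Origin on its axis at the underside of its brass collar (30 mm diameter, 4 mm thick). Below: a flat steel blade 14 mm wide along the key's x, 4 mm thick, 34 mm long. Above: a red handle plate 34 mm wide along x, 9 mm thick along y, from 12 to 46 mm above the origin; grip it across the 9 mm. Half a turn makes no difference.
- stand_hole0 (a point): Centre of the mouth of the round hole in the top of the fixed wooden key stand (block 60 x 60 x 50 mm), 50 mm above the bench. Hole 22 mm wide, 43 mm deep, with a 3 mm lead-in. The key's collar rests on the block; any yaw of the key is right.
- brass_bolt: Long brass-coloured bolt, 78 mm, lying in front of the tester. To be left alone.
- bolt_1: Steel hex bolt 52 mm long lying on its side (may be absent). It lies along its own y: threaded shank 10 mm thick, hexagonal head 18 mm wide, 7 mm long at the +y end. The origin is under the middle of its length, on the bench at the start; the bolt's axis passes 6.5 mm above it along the bolt's own z, so the origin goes round the axis if the bolt rolls. Grip the shank near the middle.
- bolt_2: Steel hex bolt 58 mm long lying on its side (may be absent). It lies along its own y: threaded shank 10 mm thick, hexagonal head 18 mm wide, 7 mm long at the +y end. The origin is under the middle of its length, on the bench at the start; the bolt's axis passes 6.5 mm above it along the bolt's own z, so the origin goes round the axis if the bolt rolls. Grip the shank near the middle.
- bolt_3: Steel hex bolt 64 mm long lying on its side (may be absent). It lies along its own y: threaded shank 10 mm thick, hexagonal head 18 mm wide, 7 mm long at the +y end. The origin is under the middle of its length, on the bench at the start; the bolt's axis passes 6.5 mm above it along the bolt's own z, so the origin goes round the axis if the bolt rolls. Grip the shank near the middle.
- bolt_4: Steel hex bolt 58 mm long lying on its side (may be absent). It lies along its own y: threaded shank 10 mm thick, hexagonal head 18 mm wide, 7 mm long at the +y end. The origin is under the middle of its length, on the bench at the start; the bolt's axis passes 6.5 mm above it along the bolt's own z, so the origin goes round the axis if the bolt rolls. Grip the shank near the middle.
- bolt_5: Steel hex bolt 52 mm long lying on its side (may be absent). It lies along its own y: threaded shank 10 mm thick, hexagonal head 18 mm wide, 7 mm long at the +y end. The origin is under the middle of its length, on the bench at the start; the bolt's axis passes 6.5 mm above it along the bolt's own z, so the origin goes round the axis if the bolt rolls. Grip the shank near the middle.
- stand: The fixed wooden key stand; origin at the centre of its underside.

How it is judged:
On the way, in this order (a step that is already met when the one before it is completed fails the run):
1. tester ready to lock: dial at zero, all steel bolts in the compartment, lid shut (x of bolt_1 in the frame of tester between -0.066 and 0.066 m and y of bolt_1 in the frame of tester between -0.081 and 0.081 m and z of bolt_1 in the frame of tester between -0.005 and 0.06 m and x of bolt_2 in the frame of tester between -0.066 and 0.066 m and y of bolt_2 in the frame of tester between -0.081 and 0.081 m and z of bolt_2 in the frame of tester between -0.005 and 0.06 m and x of bolt_3 in the frame of tester between -0.066 and 0.066 m and y of bolt_3 in the frame of tester between -0.081 and 0.081 m and z of bolt_3 in the frame of tester between -0.005 and 0.06 m and x of bolt_4 in the frame of tester between -0.066 and 0.066 m and y of bolt_4 in the frame of tester between -0.081 and 0.081 m and z of bolt_4 in the frame of tester between -0.005 and 0.06 m and x of bolt_5 in the frame of tester between -0.066 and 0.066 m and y of bolt_5 in the frame of tester between -0.081 and 0.081 m and z of bolt_5 in the frame of tester between -0.005 and 0.06 m and value of joint dial below 0.1 rad and value of joint lid below 0.06 rad), for 0.2 s.
2. key dropped home in the lock's slot, collar on the block (horizontal distance between key and lock_mouth below 0.005 m and z of key in the frame of lock_mouth between -0.003 and 0.006 m), for 0.2 s.
3. key turned to the locked stop, bolt shot (value of joint lock_bolt above 0.007 m), for 0.2 s.
At the end, for the whole second after the job is handed in: Dial within 0.1 rad of its zero stop, every steel bolt inside the compartment, lid shut to 0.06 rad, lock bolt shot by more than 7 mm, key at rest upright in its stand with the collar on the block (within 4 mm in height, 6 mm sideways) (all of step 1 and value of joint lock_bolt above 0.007 m and horizontal distance between key and stand_hole0 below 0.006 m and angle between key's own z axis and vertical below 0.12 rad and linear speed of key below 0.02 m/s and z of key in the frame of stand_hole0 between -0.003 and 0.004 m); the robot touches nothing.
It fails at once if the key was forced in the lock or stand (over 80 N) (contact force between key and tester above 80 N or contact force between key and stand above 80 N).
It fails at once if the long brass bolt was moved more than 4 cm (distance of brass_bolt from where it was at the start of the episode above 0.04 m).
Of bolt_1, bolt_2, bolt_3, bolt_4, bolt_5 only 3 to 5 are there at a start; the rules pass over those that are not, and their reading is None.
At some moment in a run one of bolt_1, bolt_2, bolt_3, bolt_4, bolt_5 may be knocked a few centimetres aside while the robot is not near it.
It also fails if it takes over 210 s, if anything falls off the work surface, if the arm or the gripper's body presses on something with over 40 N, if the wrist force passes 120 N, or if a joint passes its speed limit or range.

## Working session

There is one attempt and no reset: what is moved stays moved. The work goes in short steps, Python scripts to look and compute and a shell command to move; the robot and the scene stay as the last step left them, time stands still between calls to the robot, and variables do not carry over. Pictures are saved under pics/ and viewed, at most 14 in all, crops included, and the job is handed in when it is done.

```bash
mkdir -p pics; python3 - <<'E'
from rig import monitor, vision, ctrl
import cv2,numpy as np
np.set_printoptions(precision=4,suppress=True)
s=monitor.get_state()
for k in s: print(k,np.array(s[k]))
print(ctrl.hold_point_z)
for n in("top","side"):
    f=vision.grab_frame(n); print(n,f["mtx"],f["extrinsics"],[k for k in f])
    cv2.imwrite(f"pics/{n}0.png",f["pixels"][:,:,::-1])
E
```

```text
time_s 0.0
qpos [ 1.2234  0.3329 -0.0647  1.4609  0.0216  1.3499 -0.0885]
joint_vel [ 0.0005 -0.0006  0.0007  0.0005  0.001   0.0016 -0.0007]
effort [  0.0004 -62.543    0.0496 -39.1594   0.0163   0.0099  -0.    ]
eef_pos [ 0.1993 -0.592   0.2305]
orientation [[ 0.9477  0.3192 -0.0005]
 [ 0.3192 -0.9477  0.0013]
 [-0.0001 -0.0014 -1.    ]]
ft_force [ 0.2184  0.1137 -0.8098]
torque [-0.0015  0.0144 -0.0494]
finger_force 0.0
grip_width 0.08558921029888054
-0.0187
top [[561.3121   0.     323.7742]
 [  0.     561.3121 243.1757]
 [  0.       0.       1.    ]] [[-0.0068  0.9984 -0.0567  0.4307]
 [-0.9999 -0.0072 -0.0072 -0.0108]
 [-0.0076  0.0567  0.9984  1.3262]
 [ 0.      0.      0.      1.    ]] ['pixels', 'mtx', 'extrinsics']
side [[589.3202   0.     327.7894]
 [  0.     589.3202 238.6671]
 [  0.       0.       1.    ]] [[-0.9503  0.1471 -0.2745  0.0968]
 [-0.3114 -0.4355  0.8446  1.2193]
 [ 0.0047  0.8881  0.4597  0.7433]
 [ 0.      0.      0.      1.    ]] ['pixels', 'mtx', 'extrinsics']
```

View pics/top0.png

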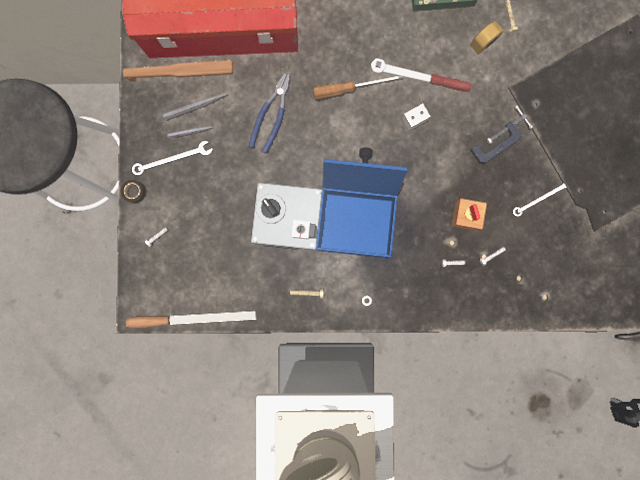

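View pics/side0.png

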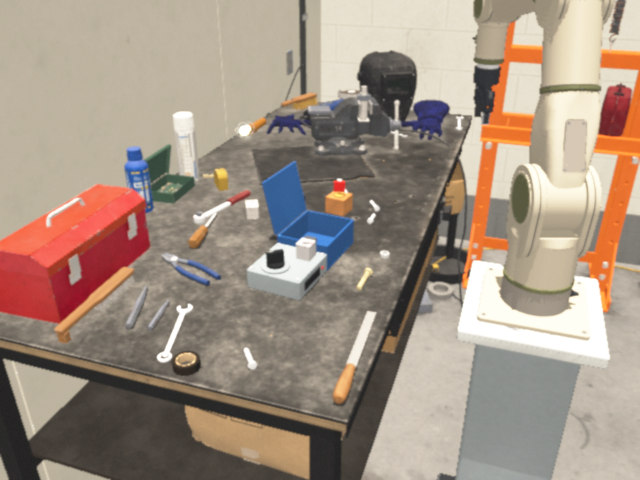

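The top view shows the tester (compartment about (357,222), dial (270,208), lock (302,229)), stand with key (472,213), steel bolts near (156,237), (453,263), (493,256), and the brass bolt (306,293). I'll zoom in to check for further bolts.

```bash
python3 - <<'E'
import cv2,numpy as np
t=cv2.imread("pics/top0.png")
a=cv2.resize(t[190:310,430:570],None,fx=4,fy=4,interpolation=cv2.INTER_CUBIC)
b=cv2.resize(t[150:270,240:410],None,fx=4,fy=4,interpolation=cv2.INTER_CUBIC)
cv2.imwrite("pics/c1.png",np.hstack([a])); cv2.imwrite("pics/c2.png",b)
E
```

```text
(no output)
```

View pics/c1.png

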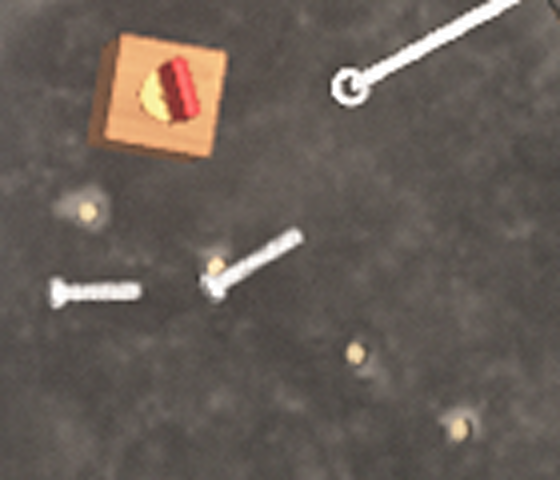

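View pics/c2.png

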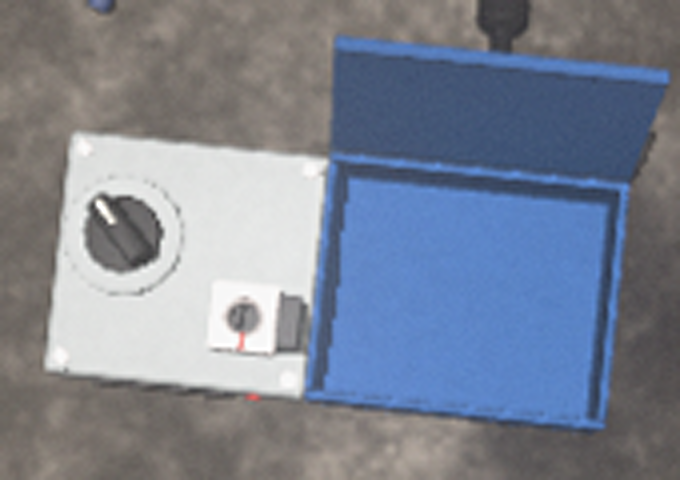

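Crop 1 shows bolts with heads at about (444,263) and (483,261), and the key plate at (475,212) on the stand. Crop 2 shows the dial bar running from (265,201) to (275,214), the keyway at (301,228) and the compartment empty. I count three steel bolts.

```bash
cat > h.py <<'E'
import cv2,numpy as np
from rig import monitor, vision, ctrl
from scipy.spatial.transform import Rotation as R
np.set_printoptions(precision=4,suppress=True)
def ray(f,p):
    K,E=f["mtx"],f["extrinsics"]; d=np.array([(p[0]-K[0,2])/K[0,0],-(p[1]-K[1,2])/K[1,1],-1.])
    return E[:3,3],E[:3,:3]@d
def onz(f,p,z):
    o,d=ray(f,p); return o+d*(z-o[2])/d[2]
def proj(f,P):
    E=f["extrinsics"]; c=E[:3,:3].T@(np.array(P)-E[:3,3]); K=f["mtx"]
    return np.array([K[0,2]-K[0,0]*c[0]/c[2],K[1,2]+K[1,1]*c[1]/c[2]])
def two(f,p,g,q):
    o,d=ray(f,p);O,D=ray(g,q);d=d/np.linalg.norm(d);D=D/np.linalg.norm(D)
    t=np.linalg.lstsq(np.c_[d,-D],O-o,rcond=None)[0]; a,b=o+t[0]*d,O+t[1]*D
    return (a+b)/2,np.linalg.norm(a-b)
def blobs(m,amin=8,roi=None):
    m=m.astype(np.uint8)
    if roi: z=np.zeros_like(m);x0,y0,x1,y1=roi;z[y0:y1,x0:x1]=m[y0:y1,x0:x1];m=z
    c,_=cv2.findContours(m,cv2.RETR_EXTERNAL,cv2.CHAIN_APPROX_NONE)
    return sorted([k for k in c if len(k)>=amin],key=cv2.contourArea,reverse=True)
def pose(x,y,z,yaw): # yaw: angle of tool y (closing line) in world; tool pointing down
    c,s=np.cos(yaw),np.sin(yaw)
    return np.array([x,y,z]),np.array([[-s,c,0],[c,s,0],[0,0,-1.]])
def legs(*wp):
    """relative commands (units) from present pose through waypoints (x,y,z,yaw)"""
    s=monitor.get_state(); p,Q=np.array(s["eef_pos"]),np.array(s["orientation"])
    for w in wp:
        t,T=pose(*w)
        if abs(R.from_matrix(Q.T@T).as_rotvec()[2])>np.pi/2: t,T=pose(w[0],w[1],w[2],w[3]+np.pi)
        sh=Q.T@(t-p)/0.12; rv=R.from_matrix(Q.T@T).as_rotvec()/np.pi
        print(np.round(w,4),"shift",sh.round(3),"turn",rv.round(4),"calls>=",int(np.ceil(max(abs(sh).max(),abs(rv).max()*180/85)))); p,Q=t,T
E
python3 - <<'E'
from h import *
f=vision.grab_frame("top");g=vision.grab_frame("side")
def hsv(f): return cv2.cvtColor(f["pixels"],cv2.COLOR_RGB2HSV)
H=hsv(f);h,s,v=cv2.split(H)
# deck+box region
for nm,m,roi,z in [("blue",(h>100)&(h<125)&(s>120),(300,140,420,270),.07),("deck",(s<40)&(v>140),(240,170,325,260),.05),
   ("stand",(h>5)&(h<22)&(s>100)&(v>170),(450,190,495,235),.05),("red",((h<6)|(h>174))&(s>150)&(v>190),(455,195,495,230),.096)]:
    for c in blobs(m,8,roi)[:2]:
        r=cv2.approxPolyDP(c,0.04*cv2.arcLength(c,True),True)[:,0]
        print(nm,cv2.contourArea(c),cv2.minAreaRect(c)); print([ (tuple(p),onz(f,p,z)[:2].round(4)) for p in r])
m=(s<45)&(v>170)
for roi in [(135,220,175,255),(435,250,472,275),(475,240,515,275)]:
    c=blobs(m,6,roi)[0][:,0].astype(float)
    mm=np.zeros(m.shape,np.uint8);cv2.drawContours(mm,[c.astype(int)],-1,1,-1);ys,xs=np.nonzero(mm)
    P=np.c_[xs,ys].astype(float);cen=P.mean(0);u=np.linalg.svd(P-cen,full_matrices=0)[2][0];t=(P-cen)@u
    a,b=cen+u*(t.min()-.5),cen+u*(t.max()+.5);A,B=onz(f,a,.008),onz(f,b,.008)
    w=[np.ptp(((P-cen)@[-u[1],u[0]])[k]) for k in (t<t.min()+3,t>t.max()-3)]
    print("bolt",A[:2],B[:2],"len",np.linalg.norm(A-B),"mid",((A+B)/2)[:2],"w",w,"ang",np.arctan2(*(B-A)[1::-1]))
for z,p in ((.09,(240+243/4,150+314/4)),(.09,(240+212/4,150+283/4)),(.09,(240+207/4,150+350/4)),(.09,(240+273/4,150+354/4)),(.09,(240+279/4,150+287/4)),(.08,(240+100/4,150+203/4)),(.08,(240+145/4,150+255/4)),(.055,(240+122/4,150+235/4))): print(z,onz(f,p,z))
E
```

```text
blue 3738.0 ((356.8319091796875, 222.1524200439453), (74.0250015258789, 62.45753479003906), 5.806726932525635)
[((np.int32(323), np.int32(189)), array([ 0.6244, -0.0008])), ((np.int32(394), np.int32(197)), array([ 0.605 , -0.1605])), ((np.int32(390), np.int32(253)), array([ 0.479 , -0.1498])), ((np.int32(391), np.int32(201)), array([ 0.596 , -0.1536])), ((np.int32(339), np.int32(195)), array([ 0.6105, -0.0368])), ((np.int32(317), np.int32(249)), array([0.4891, 0.0135])), ((np.int32(390), np.int32(256)), array([ 0.4723, -0.1497])), ((np.int32(396), np.int32(196)), array([ 0.6072, -0.165 ]))]
blue 172.5 ((365.01953125, 164.80970764160156), (82.59237670898438, 3.3924601078033447), 5.856013774871826)
[((np.int32(324), np.int32(160)), array([ 0.6904, -0.0035])), ((np.int32(406), np.int32(170)), array([ 0.6661, -0.1884]))]
deck 3854.5 ((286.15618896484375, 210.51644897460938), (66.05609893798828, 70.92394256591797), 6.009005546569824)
[((np.int32(257), np.int32(172)), array([0.668 , 0.1506])), ((np.int32(251), np.int32(242)), array([0.5071, 0.1643])), ((np.int32(314), np.int32(249)), array
[... 1246 characters left out ...]
094047607044906 mid [0.5252 0.3951] w [np.float64(3.5937847230096285), np.float64(7.187569446019255)] ang 2.2390833422623198
bolt [ 0.4574 -0.2791] [ 0.4583 -0.3308] len 0.05175180360025972 mid [ 0.4579 -0.3049] w [np.float64(6.022299192182908), np.float64(3.0471976898476756)] ang -1.5537186491152513
bolt [ 0.4914 -0.4261] [ 0.4582 -0.3688] len 0.06627638957923329 mid [ 0.4748 -0.3974] w [np.float64(3.600725769125132), np.float64(6.341825944153829)] ang 2.096777380745946
0.09 [0.5338 0.0488 0.09  ]
0.09 [0.5511 0.0658 0.09  ]
0.09 [0.514  0.0687 0.09  ]
0.09 [0.5115 0.0323 0.09  ]
0.09 [0.5486 0.0288 0.09  ]
0.08 [0.5974 0.1289 0.08  ]
0.08 [0.5681 0.1038 0.08  ]
0.055 [0.5824 0.1192 0.055 ]
```

```bash
python3 - <<'E'
import cv2
t=cv2.imread("pics/side0.png")
cv2.imwrite("pics/c3.png",cv2.resize(t[172:302,240:390],None,fx=4.5,fy=4.5,interpolation=cv2.INTER_CUBIC))
E
```

```text
(no output)
```

View pics/c3.png

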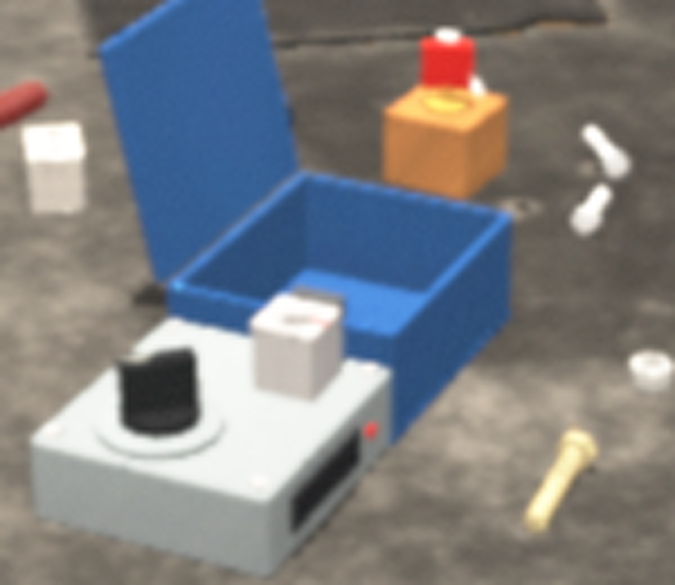

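The side crop shows the dial bar's top centre at about (275,251), the block's keyway at (306,243), and white specks near the key at (346,191) and (339,180). I'll check what those specks are.

```bash
python3 - <<'E'
from h import *
f=vision.grab_frame("top");g=vision.grab_frame("side")
t=lambda X,Y,x0,y0,k:(x0+(X+.5)/k-.5,y0+(Y+.5)/k-.5)
T=lambda X,Y:t(X,Y,240,150,4);S=lambda X,Y:t(X,Y,240,172,4.5)
print("dial top",two(f,T(122,229),g,S(158,357)))
print("mouth",two(f,T(243,314),g,S(300,318)))
for a,b in [((212,283),(251,327)),((279,287),(285,293)),((273,354),(342,325)),((207,350),(311,340))]: print("blk",two(f,T(*a),g,S(*b)))
for a,b in [((332,155),(178,287)),((627,186),(305,175)),((603,428),(510,214)),((307,400),(398,335))]: print("rim",two(f,T(*a),g,S(*b)))
for a,b in [((74,133),(178,322)),((47,371),(35,440)),((302,397),(270,500))]: print("deck",two(f,T(*a),g,S(*b)))
U=lambda X,Y:t(X,Y,430,190,4)
for a,b in [((120,33),(385,110)),((228,50),(425,88)),((211,158),(508,97)),((103,138),(462,128))]: print("stand",two(f,U(*a),g,S(*b)))
print("specks",[ (onz(g,S(*p),0),proj(f,onz(g,S(*p),0))) for p in ((477,88),(447,35))])
print("lid edge",two(f,T(335,40),g,S(105,48)))
E
```

```text
dial top (array([0.5833, 0.1168, 0.0898]), np.float64(0.0018723903726767684))
mouth (array([0.5331, 0.0492, 0.0876]), np.float64(0.0036436621444491954))
blk (array([0.5522, 0.0668, 0.0876]), np.float64(4.789984949491154e-05))
blk (array([0.5483, 0.0292, 0.0903]), np.float64(0.002433946675595672))
blk (array([0.5131, 0.0335, 0.0788]), np.float64(8.180890670295431e-05))
blk (array([0.5162, 0.0701, 0.0876]), np.float64(0.0023920572382654464))
rim (array([ 0.6244, -0.0006,  0.0672]), np.float64(0.00397734762892011))
rim (array([ 0.6071, -0.1664,  0.0665]), np.float64(0.0007834131267928063))
rim (array([ 0.4714, -0.1506,  0.0679]), np.float64(0.0009172168426985767))
rim (array([0.4877, 0.0149, 0.0676]), np.float64(0.0003612803612055354))
deck (array([0.6006, 0.1293, 0.1201]), np.float64(0.06318150047491801))
deck (array([0.5584, 0.1835, 0.0787]), np.float64(0.11729499678934296))
deck (array([ 0.524 ,  0.0305, -0.0363]), np.float64(0.0626610869121752))
stand (array([ 0.6041, -0.3125,  0.0507]), np.float64(0.0009066037064119055))
stand (array([ 0.5956, -0.3759,  0.0423]), np.float64(0.0005747636048215378))
stand (array([ 0.5331, -0.3628,  0.0495]), np.float64(0.0008453053261603975))
stand (array([ 0.5457, -0.3012,  0.0505]), np.float64(0.0025333469902376017))
specks [(array([ 0.5904, -0.4842,  0.    ]), array([527.4037, 206.1458])), (array([ 0.6415, -0.576 ,  0.    ]), array([565.6108, 184.4376]))]
lid edge (array([ 0.6622, -0.0034,  0.2049]), np.float64(0.0022217876478152093))
```

Those specks are the wrench, so there are exactly three steel bolts. The tester is at about (.548,-.076) with yaw -.108, the dial at (.583,.117), the lock at (.533,.049) and the stand at (.569,-.338). I'll do the dial first.

```bash
cat >> h.py <<'E'
def go(*wp):
    """like legs, but splits long legs into calls of <=1 unit and <=0.47 turn"""
    s=monitor.get_state(); p,Q=np.array(s["eef_pos"]),np.array(s["orientation"])
    for w in wp:
        t,T=pose(*w)
        if abs(R.from_matrix(Q.T@T).as_rotvec()[2])>np.pi/2: t,T=pose(w[0],w[1],w[2],w[3]+np.pi)
        print("->",np.round(w,4))
        while np.abs(t-p).max()>1e-4 or np.abs(T-Q).max()>1e-3:
            sh=Q.T@(t-p)/0.12; rv=R.from_matrix(Q.T@T).as_rotvec()/np.pi
            n=np.ceil(max(abs(sh).max(),1)*.999); a=(sh/n).round(2); b=rv if abs(rv).max()<.47 else rv*.47/abs(rv).max(); b=b.round(3)
            print("   ",a,b)
            p=p+Q@a*.12; Q=Q@R.from_rotvec(b*np.pi).as_matrix()
            if np.abs(sh-a).max()<.006 and abs(rv-b).max()<.001: break
E
python3 -c "
from h import *
go((.583,.117,.22,-.86),(.583,.117,.12,-.86),(.583,.117,.066,-.86))"
```

```text
-> [ 0.583  0.117  0.22  -0.86 ]
    [ 0.98 -0.92  0.02] [-0.    -0.    -0.123]
    [ 0.84 -0.32  0.01] [-0. -0.  0.]
    [ 0.84 -0.32  0.01] [-0. -0.  0.]
    [ 0.84 -0.32  0.01] [-0. -0.  0.]
    [ 0.83 -0.32  0.01] [-0. -0.  0.]
    [ 0.84 -0.31  0.02] [-0. -0.  0.]
    [ 0.83 -0.32  0.01] [-0. -0.  0.]
-> [ 0.583  0.117  0.12  -0.86 ]
    [0.   0.   0.84] [-0. -0.  0.]
-> [ 0.583  0.117  0.066 -0.86 ]
    [0.   0.   0.45] [-0. -0.  0.]
```

```bash
python3 -m handwheel '[[[0.1,-0.1,0],[0,0,-0.012],-1],[[0.2,-0.2,0],[0,0,-0.024],-1],[[0.3,-0.3,0],[0,0,-0.036],-1],[[0.4,-0.4,0],[0,0,-0.048],-1],[[0.5,-0.5,0],[0,0,-0.06],-1],[[0.6,-0.6,0.02],[0,0,-0.075],-1],[[0.7,-0.7,0.02],[0,0,-0.09],-1],[[0.8,-0.8,0.02],[0,0,-0.1],-1],[[0.9,-0.9,0.02],[0,0,-0.11],-1],[[0.98,-0.92,0.02],[0,0,-0.123],-1]]' 30
python3 -m handwheel '[[[0.2,-0.08,0],[0,0,0],-1],[[0.4,-0.15,0],[0,0,0],-1],[[0.6,-0.22,0],[0,0,0],-1],[[0.8,-0.3,0],[0,0,0],-1],[[0.9,-0.35,0],[0,0,0],-1],[[1,-0.38,0.02],[0,0,0],-1],[[1,-0.38,0.02],[0,0,0],-1],[[1,-0.38,0.02],[0,0,0],-1],[[1,-0.38,0.02],[0,0,0],-1],[[1,-0.38,0.02],[0,0,0],-1]]'
python3 -c "
from h import *
print(monitor.get_state()['qpos'])
go((.583,.117,.22,-.86))"
```

```text
time_s: 1.3
eef_pos: [0.2766, -0.4486, 0.2292]
orientation: [[0.755, 0.656, 0.0], [0.656, -0.755, -0.0], [-0.0, 0.0, -1.0]]
ft_force: [0.2, 0.4, -0.3]
grip_width: 0.0852
finger_force: 0.0
time_s: 2.3
eef_pos: [0.3364, -0.338, 0.2265]
orientation: [[0.758, 0.652, -0.0], [0.652, -0.758, -0.0], [-0.0, -0.0, -1.0]]
ft_force: [1.3, 0.6, 0.1]
grip_width: 0.0857
finger_force: 0.0
[ 1.      0.0251 -0.311   1.8301  0.008   1.2877 -0.174 ]
-> [ 0.583  0.117  0.22  -0.86 ]
    [ 0.81 -0.31  0.01] [-0.  0. -0.]
    [ 0.81 -0.31  0.01] [-0.  0. -0.]
    [ 0.8  -0.31  0.01] [-0.  0. -0.]
    [ 0.81 -0.3   0.01] [-0.  0. -0.]
    [ 0.8  -0.31  0.01] [-0.  0. -0.]
```

```bash
for k in 1 2 3 4; do python3 -m handwheel '[[[0.1,-0.04,0],[0,0,0],-0.3],[[0.2,-0.08,0],[0,0,0],-0.3],[[0.3,-0.12,0],[0,0,0],-0.3],[[0.4,-0.15,0],[0,0,0],-0.3],[[0.5,-0.19,0],[0,0,0],-0.3],[[0.6,-0.23,0],[0,0,0],-0.3],[[0.7,-0.27,0],[0,0,0],-0.3],[[0.8,-0.31,0],[0,0,0],-0.3],[[0.9,-0.35,0],[0,0,0],-0.3],[[1,-0.38,0.01],[0,0,0],-0.3]]' >/dev/null; done
python3 -c "
from h import *
s=monitor.get_state();print(s['qpos'],s['eef_pos'],s['grip_width'])
go((.583,.117,.12,-.86),(.583,.117,.066,-.86))
f=vision.grab_frame('top')
cv2.imwrite('pics/d1.png',cv2.resize(f['pixels'][130:290,140:340,::-1],None,fx=3,fy=3,interpolation=cv2.INTER_CUBIC))"
```

```text
[ 0.3128  0.3548 -0.7348  1.5322  0.2413  1.3473 -1.3039] [0.5819 0.1153 0.2218] 0.055638354947409395
-> [ 0.583  0.117  0.12  -0.86 ]
    [ 0.02 -0.    0.85] [ 0. -0.  0.]
-> [ 0.583  0.117  0.066 -0.86 ]
    [-0.   -0.01  0.45] [ 0. -0.  0.]
```

View pics/d1.png

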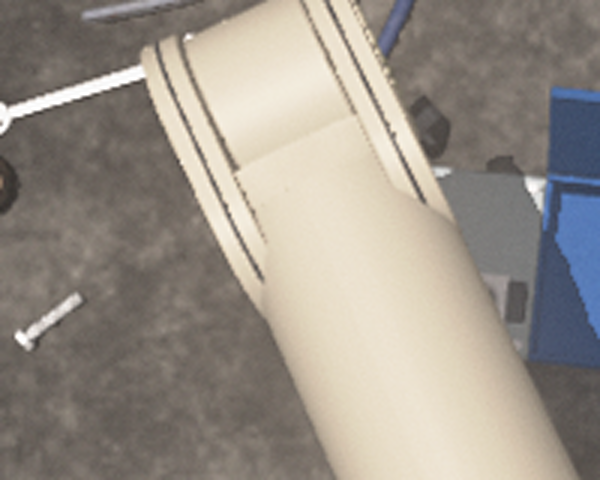

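The arm hides the dial in the top view, and the left bolt is still in place at (157,237). I'll go down and grip on the measured position.

```bash
python3 -m handwheel '[[[0,0,0.2],[0,0,0],-0.3],[[0.02,0,0.4],[0,0,0],-0.3],[[0.02,0,0.6],[0,0,0],-0.3],[[0.02,0,0.8],[0,0,0],-0.3],[[0.02,0,0.9],[0,0,0],-0.3],[[0.02,0,1],[0,0,0],-0.3],[[0.02,0,1],[0,0,0],-0.3],[[0.02,0,1],[0,0,0],-0.3],[[0.02,0,1],[0,0,0],-0.3],[[0.02,0,1],[0,0,0],-0.3]]' 30
python3 -m handwheel '[[[0,0,0.1],[0,0,0],-0.2],[[0,0,0.2],[0,0,0],-0.2],[[0,0,0.28],[0,0,0],-0.2],[[0,0,0.28],[0,0,0],1],[[0,0,0.28],[0,0,0],1],[[0,0,0.28],[0,0,0],1],[[0,0,0.28],[0,0,0],1],[[0,0,0.28],[0,0,0],1],[[0,0,0.28],[0,0,0],1],[[0,0,0.28],[0,0,0],1]]' 25
python3 -c "
from h import *
s=monitor.get_state();print(s['torque'],s['eef_pos'],s['ft_force'])"
```

```text
time_s: 7.35
eef_pos: [0.5837, 0.1159, 0.1026]
orientation: [[0.758, 0.653, 0.001], [0.653, -0.758, 0.0], [0.001, 0.001, -1.0]]
ft_force: [0.4, 0.3, 0.1]
grip_width: 0.0549
finger_force: 0.0
time_s: 8.35
eef_pos: [0.5812, 0.1177, 0.0682]
orientation: [[0.756, 0.654, -0.003], [0.654, -0.756, 0.001], [-0.002, -0.003, -1.0]]
ft_force: [-10.4, 4.3, 3.2]
grip_width: 0.0138
finger_force: 28.5
[ 0.8166  1.8847 -0.0111] [0.5812 0.1177 0.0682] [-10.3898   4.3302   3.2434]
```

```bash
cat > st.py <<'E'
from h import *
s=monitor.get_state();O=np.array(s['orientation']);print("yaw",np.arctan2(O[1,1],O[0,1]).round(3),"tq",np.array(s['torque']),"q7",round(s['qpos'][6],3),"p",np.array(s['eef_pos']),"F",np.array(s['ft_force']),"w",s['grip_width'],"t",s['time_s'])
E
python3 -m handwheel '[[[0,-0.02,0],[0,0,-0.02],1],[[0,-0.02,0],[0,0,-0.05],1],[[0,-0.02,0],[0,0,-0.08],1],[[0,-0.02,0],[0,0,-0.11],1],[[0,-0.02,0],[0,0,-0.14],1],[[0,-0.02,0],[0,0,-0.17],1],[[0,-0.02,0],[0,0,-0.2],1],[[0,-0.02,0],[0,0,-0.23],1],[[0,-0.02,0],[0,0,-0.25],1],[[0,-0.02,0],[0,0,-0.25],1]]' >/dev/null
python3 st.py
```

```text
yaw -0.074 tq [-0.0045 -0.8481 -0.0091] q7 -0.665 p [0.5823 0.1173 0.0682] F [ 3.9005 -0.6963 -5.7527] w 0.013680343733974212 t 9.35
```

```bash
python3 -m handwheel '[[[0,0,0],[0,0,-0.03],1],[[0,0,0],[0,0,-0.06],1],[[0,0,0],[0,0,-0.09],1],[[0,0,0],[0,0,-0.12],1],[[0,0,0],[0,0,-0.15],1],[[0,0,0],[0,0,-0.18],1],[[0,0,0],[0,0,-0.2],1],[[0,0,0],[0,0,-0.22],1],[[0,0,0],[0,0,-0.25],1],[[0,0,0],[0,0,-0.25],1]]' >/dev/null
python3 st.py
```

```text
yaw 0.712 tq [ 0.5629 -2.1429  0.0203] q7 0.05 p [0.5834 0.1177 0.0683] F [ 9.7683  2.0084 -8.8168] w 0.013513437206486139 t 10.35
```

```bash
python3 -m handwheel '[[[0,0,0],[0,0,-0.02],1],[[0,0,0],[0,0,-0.04],1],[[0,0,0],[0,0,-0.06],1],[[0,0,0],[0,0,-0.08],1],[[0,0,0],[0,0,-0.1],1],[[0,0,0],[0,0,-0.12],1],[[0,0,0],[0,0,-0.14],1],[[0,0,0],[0,0,-0.16],1],[[0,0,0],[0,0,-0.18],1],[[0,0,0],[0,0,-0.18],1]]' >/dev/null
python3 st.py
```

```text
yaw 1.276 tq [ 1.264  -2.8222  0.0098] q7 0.562 p [0.5838 0.1185 0.0684] F [ 13.5126   5.6163 -13.4501] w 0.013651390080269226 t 11.35
```

```bash
python3 -m handwheel '[[[-0.01,0.01,0],[0,0,-0.02],1],[[-0.01,0.01,0],[0,0,-0.04],1],[[-0.01,0.01,0],[0,0,-0.06],1],[[-0.01,0.01,0],[0,0,-0.08],1],[[-0.01,0.01,0],[0,0,-0.1],1],[[-0.01,0.01,0],[0,0,-0.12],1],[[-0.01,0.01,0],[0,0,-0.14],1],[[-0.01,0.01,0],[0,0,-0.16],1],[[-0.01,0.01,0],[0,0,-0.18],1],[[-0.01,0.01,0],[0,0,-0.18],1]]' >/dev/null
python3 st.py
```

```text
yaw 1.831 tq [ 1.4753 -1.6114 -6.5642] q7 1.068 p [0.5854 0.1185 0.0689] F [ 6.5411  8.1062 -5.0968] w 0.014542534852588676 t 12.35
```

```bash
python3 -m handwheel '[[[0,0,0],[0,0,0],0],[[0,0,0],[0,0,0],0],[[0,0,0],[0,0,0],0],[[0,0,0],[0,0,0],0],[[0,0,-0.1],[0,0,0],0],[[0,0,-0.3],[0,0,0],0],[[0,0,-0.5],[0,0,0],0],[[0,0,-0.7],[0,0,0],0],[[0,0,-0.9],[0,0,0],0],[[0,0,-1],[0,0,0],0]]' >/dev/null
python3 st.py; python3 -c "
from h import *
# left bolt
go((.5252,.3951,.19,2.239-np.pi/2),(.5252,.3951,.08,2.239-np.pi/2))"
```

```text
yaw 1.842 tq [-0.0181  0.017  -0.0298] q7 1.147 p [0.5837 0.119  0.1909] F [-0.0687  0.1228  0.2665] w 0.043133040340312796 t 13.35
-> [0.5252 0.3951 0.19   0.6682]
    [-0.05  0.78  0.  ] [0.    0.001 0.374]
    [0.7  0.35 0.  ] [ 0. -0. -0.]
    [0.71 0.34 0.01] [ 0. -0. -0.]
-> [0.5252 0.3951 0.08   0.6682]
    [-0.    0.    0.92] [ 0. -0. -0.]
```

```bash
python3 -m handwheel '[[[0,0.08,0],[0,0,0.037],0],[[0,0.16,0],[0,0,0.074],0],[[-0.02,0.24,0],[0,0,0.111],0],[[-0.02,0.32,0],[0,0,0.148],0],[[-0.03,0.4,0],[0,0,0.185],0],[[-0.03,0.48,0],[0,0,0.222],0],[[-0.04,0.56,0],[0,0,0.26],0],[[-0.05,0.64,0],[0,0,0.3],0],[[-0.05,0.72,0],[0,0,0.34],0],[[-0.05,0.78,0],[0,0,0.374],0]]' >/dev/null
for k in 1 2; do python3 -m handwheel '[[[0.08,0.04,0],[0,0,0],0],[[0.16,0.08,0],[0,0,0],0],[[0.24,0.12,0],[0,0,0],0],[[0.32,0.16,0],[0,0,0],0],[[0.4,0.2,0],[0,0,0],0],[[0.48,0.24,0],[0,0,0],0],[[0.56,0.28,0],[0,0,0],0],[[0.64,0.32,0],[0,0,0],0],[[0.7,0.35,0],[0,0,0],0],[[0.7,0.35,0],[0,0,0],0]]' >/dev/null; done
python3 st.py
python3 -c "
from h import *
f=vision.grab_frame('side')
h,s,v=cv2.split(cv2.cvtColor(f['pixels'],cv2.COLOR_RGB2HSV))
c=proj(f,(.5252,.3951,.0065));print(c)
for b in blobs((s<45)&(v>170),6,(int(c[0])-30,int(c[1])-30,int(c[0])+30,int(c[1])+30))[:3]: print(cv2.minAreaRect(b),onz(f,cv2.minAreaRect(b)[0],.008))
go((.5252,.3951,.08,2.239-np.pi/2),(.5252,.3951,.003,2.239-np.pi/2))"
```

```text
yaw 0.669 tq [ 0.0032 -0.0047 -0.0262] q7 -0.377 p [0.525  0.3956 0.1881] F [-0.4352 -0.1973  0.3638] w 0.04308614196677072 t 16.35
[249.1035 357.4746]
((249.00001525878906, 359.0000305175781), (21.46625328063965, 8.9442720413208), 63.43495178222656) [0.5226 0.4011 0.008 ]
-> [0.5252 0.3951 0.08   0.6682]
    [ 0.  -0.   0.9] [-0. -0.  0.]
-> [0.5252 0.3951 0.003  0.6682]
    [ 0.   -0.    0.64] [-0. -0.  0.]
```

```bash
python3 -m handwheel '[[[0,0,0.1],[0,0,0],0],[[0,0,0.25],[0,0,0],0],[[0,0,0.4],[0,0,0],0],[[0,0,0.55],[0,0,0],0],[[0,0,0.7],[0,0,0],0],[[0,0,0.85],[0,0,0],0],[[0,0,0.95],[0,0,0],0],[[0,0,0.95],[0,0,0],0],[[0,0,0.95],[0,0,0],0],[[0,0,0.95],[0,0,0],0]]' >/dev/null
python3 -m handwheel '[[[0,0,0.1],[0,0,0],0],[[0,0,0.2],[0,0,0],0],[[0,0,0.3],[0,0,0],0],[[0,0,0.4],[0,0,0],0],[[0,0,0.5],[0,0,0],0],[[0,0,0.58],[0,0,0],0],[[0,0,0.58],[0,0,0],0],[[0,0,0.58],[0,0,0],1],[[0,0,0.58],[0,0,0],1],[[0,0,0.58],[0,0,0],1]]' 40 
python3 st.py
```

```text
time_s: 18.4
eef_pos: [0.5262, 0.3945, 0.0053]
orientation: [[-0.619, 0.786, 0.001], [0.786, 0.619, 0.001], [-0.0, 0.001, -1.0]]
ft_force: [0.8, 0.4, 1.6]
grip_width: 0.0076
finger_force: 39.6
yaw 0.667 tq [-0.03    0.0176  0.0138] q7 -0.467 p [0.5262 0.3945 0.0053] F [0.7782 0.3702 1.5934] w 0.0075759213662799805 t 18.4
```

```bash
python3 -m handwheel '[[[0,0,0],[0,0,0],0.5],[[0,0,0],[0,0,0],0.5],[[0,0,0],[0,0,0],0.5],[[0,0,0.02],[0,0,0],0.5],[[0,0,0.035],[0,0,0],0.5],[[0,0,0.035],[0,0,0],1],[[0,0,0.035],[0,0,0],1],[[0,0,0.035],[0,0,0],1],[[0,0,0.035],[0,0,0],1],[[0,0,0.035],[0,0,0],1]]' 60
python3 st.py
```

```text
time_s: 19.4
eef_pos: [0.5262, 0.3945, 0.0007]
orientation: [[-0.619, 0.786, 0.001], [0.786, 0.619, 0.001], [0.0, 0.001, -1.0]]
ft_force: [0.7, 0.3, 5.5]
grip_width: 0.0073
finger_force: 59.9
yaw 0.667 tq [ 0.048  -0.0583 -0.0144] q7 -0.469 p [0.5262 0.3945 0.0007] F [0.7296 0.3086 5.5125] w 0.007296692231054261 t 19.4
```

```bash
python3 -m handwheel '[[[0,0,-0.05],[0,0,0],1],[[0,0,-0.1],[0,0,0],1],[[0,0,-0.2],[0,0,0],1],[[0,0,-0.3],[0,0,0],1],[[0,0,-0.45],[0,0,0],1],[[0,0,-0.6],[0,0,0],1],[[0,0,-0.75],[0,0,0],1],[[0,0,-0.9],[0,0,0],1],[[0,0,-1],[0,0,0],1],[[0,0,-1],[0,0,0],1]]' 60 >/dev/null
python3 st.py
python3 -c "
from h import *
f=vision.grab_frame('side')
c=proj(f,(.5262,.3945,.12)).astype(int);print(c)
cv2.imwrite('pics/s2.png',cv2.resize(f['pixels'][c[1]-60:c[1]+90,c[0]-75:c[0]+75,::-1],None,fx=3,fy=3))
go((.532,-.034,.16,-.108),(.532,-.034,.035,-.108))"
```

```text
yaw 0.667 tq [-0.0272 -0.0573 -0.028 ] q7 -0.407 p [0.5265 0.3949 0.1226] F [-0.3908 -0.7711 -1.1637] w 0.007480092370387397 t 20.4
[245 308]
-> [ 0.532 -0.034  0.16  -0.108]
    [-0.94 -0.72 -0.11] [ 0.    -0.     0.247]
    [-0.79  0.1  -0.07] [ 0. -0. -0.]
    [-0.79  0.1  -0.07] [ 0. -0. -0.]
    [-0.79  0.09 -0.08] [ 0. -0. -0.]
-> [ 0.532 -0.034  0.035 -0.108]
    [0.   0.   0.52] [ 0. -0. -0.]
    [0.   0.   0.53] [ 0. -0. -0.]
```

View pics/s2.png

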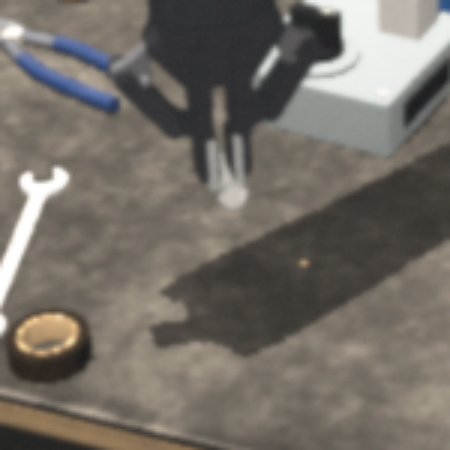

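The crop shows the bolt held between the finger tips, head towards the camera at (231,195). I'll carry it to the compartment.

```bash
python3 -m handwheel '[[[-0.1,-0.07,-0.2],[0,0,0.025],1],[[-0.2,-0.14,-0.35],[0,0,0.05],1],[[-0.3,-0.21,-0.35],[0,0,0.075],1],[[-0.4,-0.28,-0.35],[0,0,0.1],1],[[-0.5,-0.36,-0.35],[0,0,0.125],1],[[-0.6,-0.45,-0.35],[0,0,0.15],1],[[-0.7,-0.54,-0.35],[0,0,0.175],1],[[-0.8,-0.62,-0.35],[0,0,0.2],1],[[-0.9,-0.7,-0.35],[0,0,0.225],1],[[-0.94,-0.72,-0.35],[0,0,0.247],1]]' >/dev/null
for k in 1 2; do python3 -m handwheel '[[[-0.1,0.01,0],[0,0,0],1],[[-0.2,0.02,0],[0,0,0],1],[[-0.3,0.03,0],[0,0,0],1],[[-0.4,0.04,0],[0,0,0],1],[[-0.5,0.05,0],[0,0,0],1],[[-0.6,0.06,0],[0,0,0],1],[[-0.7,0.07,0],[0,0,0],1],[[-0.8,0.08,0],[0,0,0],1],[[-0.9,0.1,0],[0,0,0],1],[[-1,0.12,0],[0,0,0],1]]' >/dev/null; done
python3 st.py
python3 -c "
from h import *
go((.532,-.034,.16,-.108),(.532,-.034,.035,-.108))"
```

```text
yaw -0.109 tq [ 0.0246 -0.0279  0.0467] q7 -0.389 p [0.5305 0.0093 0.1623] F [-0.7271  0.0099 -0.8738] w 0.007132589718275754 t 23.45
-> [ 0.532 -0.034  0.16  -0.108]
    [-0.36  0.05  0.02] [ 0.  0. -0.]
-> [ 0.532 -0.034  0.035 -0.108]
    [0.   0.   0.52] [ 0.  0. -0.]
    [0.   0.   0.52] [ 0.  0. -0.]
```

```bash
python3 -m handwheel '[[[-0.12,0.02,0],[0,0,0],1],[[-0.24,0.04,0],[0,0,0],1],[[-0.36,0.05,0],[0,0,0],1],[[-0.36,0.05,0.15],[0,0,0],1],[[-0.36,0.05,0.3],[0,0,0],1],[[-0.36,0.05,0.45],[0,0,0],1],[[-0.36,0.05,0.6],[0,0,0],1],[[-0.36,0.05,0.75],[0,0,0],1],[[-0.36,0.05,0.9],[0,0,0],1],[[-0.36,0.05,1],[0,0,0],1]]' >/dev/null
python3 st.py
python3 -m handwheel '[[[0,0,0.05],[0,0,0],1],[[0,0,0.1],[0,0,0],1],[[0,0,0.1],[0,0,0],0.2],[[0,0,0.1],[0,0,0],0.2],[[0,0,0.1],[0,0,0],0.2],[[0,0,0.1],[0,0,0],0.2],[[0,0,-0.1],[0,0,0],0.2],[[0,0,-0.35],[0,0,0],0.2],[[0,0,-0.65],[0,0,0],0.2],[[0,0,-0.9],[0,0,0],0.2]]' >/dev/null
python3 -c "
from h import *
go((.4579,-.3049,.15,0.017),(.4579,-.3049,.001,0.017))"
```

```text
yaw -0.109 tq [-0.0171  0.0156  0.0417] q7 -0.41 p [ 0.5311 -0.034   0.0411] F [ 0.0932 -0.1071 -0.5204] w 0.007255952717757997 t 24.45
-> [ 0.4579 -0.3049  0.15    0.017 ]
    [-0.77 -0.12  0.01] [ 0.    0.   -0.04]
    [-0.75 -0.22  0.  ] [0. 0. 0.]
    [-0.76 -0.22  0.01] [0. 0. 0.]
-> [ 0.4579 -0.3049  0.001   0.017 ]
    [ 0.   -0.    0.62] [0. 0. 0.]
    [ 0.   -0.    0.62] [0. 0. 0.]
```

```bash
cat > bolts.py <<'E'
from h import *
f=vision.grab_frame("top");h,s,v=cv2.split(cv2.cvtColor(f["pixels"],cv2.COLOR_RGB2HSV))
for c in blobs((s<45)&(v>165),20):
    (cx,cy),wh,_=cv2.minAreaRect(c)
    if not(120<cx<560 and 140<cy<320 and 15<max(wh)<40 and min(wh)<12): continue
    mm=np.zeros(h.shape,np.uint8);cv2.drawContours(mm,[c],-1,1,-1);ys,xs=np.nonzero(mm)
    P=np.c_[xs,ys].astype(float);cen=P.mean(0);u=np.linalg.svd(P-cen,full_matrices=0)[2][0];t=(P-cen)@u
    A,B=onz(f,cen+u*(t.min()-.5),.008),onz(f,cen+u*(t.max()+.5),.008)
    print("blob",cen,"mid",((A+B)/2)[:2],"len",np.linalg.norm(A-B).round(4),"ang",np.arctan2(*(B-A)[1::-1]).round(3))
E
python3 bolts.py
python3 -m handwheel '[[[-0.08,-0.01,0],[0,0,0],0],[[-0.16,-0.03,0],[0,0,0],0],[[-0.24,-0.05,0],[0,0,-0.005],0],[[-0.32,-0.06,0],[0,0,-0.01],0],[[-0.4,-0.07,0],[0,0,-0.015],0],[[-0.48,-0.08,0],[0,0,-0.02],0],[[-0.56,-0.09,0],[0,0,-0.025],0],[[-0.64,-0.1,0],[0,0,-0.03],0],[[-0.72,-0.11,0],[0,0,-0.035],0],[[-0.77,-0.12,0],[0,0,-0.04],0]]' >/dev/null
for k in 1 2; do python3 -m handwheel '[[[-0.08,-0.02,0],[0,0,0],0],[[-0.16,-0.04,0],[0,0,0],0],[[-0.24,-0.06,0],[0,0,0],0],[[-0.32,-0.08,0],[0,0,0],0],[[-0.4,-0.1,0],[0,0,0],0],[[-0.48,-0.13,0],[0,0,0],0],[[-0.56,-0.16,0],[0,0,0],0],[[-0.64,-0.19,0],[0,0,0],0],[[-0.72,-0.21,0],[0,0,0],0],[[-0.76,-0.22,0],[0,0,0],0]]' >/dev/null;done
python3 st.py; python3 -c "
from h import *
go((.4579,-.3049,.001,0.017))"
```

```text
blob [492.099  255.5347] mid [ 0.4749 -0.3976] len 0.0642 ang 2.108
blob [452.6667 262.5914] mid [ 0.4579 -0.3049] len 0.0518 ang -1.554
blob [397.3623 307.942 ] mid [ 0.3544 -0.1717] len 0.0694 ang -2.922
yaw 0.016 tq [-0.0493  0.029  -0.0264] q7 0.36 p [ 0.4572 -0.3081  0.1503] F [ 0.4622 -0.8299  0.1713] w 0.04273936698422051 t 28.5
-> [ 0.4579 -0.3049  0.001   0.017 ]
    [0.01 0.   0.62] [-0.  0. -0.]
    [0.02 0.01 0.62] [-0.  0. -0.]
```

```bash
python3 -m handwheel '[[[0,0,0.1],[0,0,0],0],[[0,0,0.2],[0,0,0],0],[[0,0,0.3],[0,0,0],0],[[0.02,0,0.4],[0,0,0],0],[[0.02,0,0.5],[0,0,0],0],[[0.02,0,0.6],[0,0,0],0],[[0.02,0,0.7],[0,0,0],0],[[0.02,0,0.8],[0,0,0],0],[[0.02,0,0.9],[0,0,0],0],[[0.02,0.01,0.95],[0,0,0],0]]' >/dev/null
python3 -m handwheel '[[[0,0,0.1],[0,0,0],0],[[0,0,0.18],[0,0,0],0.2],[[0,0,0.24],[0,0,0],0.2],[[0,0,0.28],[0,0,0],0.2],[[0,0,0.28],[0,0,0],0.2],[[0,0,0.28],[0,0,0],1],[[0,0,0.28],[0,0,0],1],[[0,0,0.28],[0,0,0],1],[[0,0,0.28],[0,0,0],1],[[0,0,0.28],[0,0,0],1]]' 60 >/dev/null
python3 st.py
```

```text
yaw 0.017 tq [ 0.0639 -0.0246  0.0122] q7 0.242 p [ 0.4592 -0.3046  0.0032] F [ 0.6703 -0.5432  3.4746] w 0.006847193412361478 t 30.5
```

```bash
python3 -m handwheel '[[[0,0,-0.05],[0,0,0],1],[[0,0,-0.1],[0,0,0],1],[[0,0,-0.2],[0,0,0],1],[[0,0,-0.3],[0,0,0],1],[[0,0,-0.45],[0,0,0],1],[[0,0,-0.6],[0,0,0],1],[[0,0,-0.75],[0,0,0],1],[[0,0,-0.9],[0,0,0],1],[[0,0,-1],[0,0,0],1],[[0,0,-1],[0,0,0],1]]' 60 >/dev/null
python3 st.py
python3 -c "
from h import *
go((.5235,-.1133,.16,-.108),(.5235,-.1133,.03,-.108))"
```

```text
yaw 0.017 tq [ 0.0374 -0.0479  0.0153] q7 0.336 p [ 0.4597 -0.305   0.1249] F [-0.005   0.1432 -0.8083] w 0.0068860890495494155 t 31.5
-> [ 0.5235 -0.1133  0.16   -0.108 ]
    [ 0.79  0.28 -0.15] [0.001 0.001 0.04 ]
    [ 0.83  0.18 -0.14] [-0. -0. -0.]
-> [ 0.5235 -0.1133  0.03   -0.108 ]
    [-0.   -0.    0.54] [-0. -0. -0.]
    [-0.   -0.    0.54] [-0. -0. -0.]
```

```bash
python3 -m handwheel '[[[0.08,0.03,-0.2],[0,0,0.004],1],[[0.16,0.06,-0.3],[0,0,0.008],1],[[0.24,0.09,-0.3],[0,0,0.012],1],[[0.32,0.12,-0.3],[0,0,0.016],1],[[0.4,0.14,-0.3],[0,0,0.02],1],[[0.48,0.17,-0.3],[0,0,0.024],1],[[0.56,0.2,-0.3],[0,0,0.028],1],[[0.64,0.23,-0.3],[0,0,0.032],1],[[0.72,0.26,-0.3],[0,0,0.036],1],[[0.79,0.28,-0.3],[0,0,0.04],1]]' >/dev/null
python3 -m handwheel '[[[0.2,0.04,0],[0,0,0],1],[[0.4,0.08,0],[0,0,0],1],[[0.6,0.13,0],[0,0,0],1],[[0.83,0.18,0],[0,0,0],1],[[0.83,0.18,0.15],[0,0,0],1],[[0.83,0.18,0.3],[0,0,0],1],[[0.83,0.18,0.45],[0,0,0],1],[[0.83,0.18,0.6],[0,0,0],1],[[0.83,0.18,0.75],[0,0,0],1],[[0.83,0.18,0.9],[0,0,0],1]]' >/dev/null
python3 st.py
python3 -m handwheel '[[[0,0,0.1],[0,0,0],1],[[0,0,0.18],[0,0,0],1],[[0,0,0.18],[0,0,0],0.2],[[0,0,0.18],[0,0,0],0.2],[[0,0,0.18],[0,0,0],0.2],[[0,0,0.18],[0,0,0],0.2],[[0,0,-0.1],[0,0,0],0.2],[[0,0,-0.35],[0,0,0],0.2],[[0,0,-0.65],[0,0,0],0.2],[[0,0,-0.85],[0,0,0],0.2]]' >/dev/null
python3 bolts.py
python3 -c "
from h import *
go((.4749,-.3975,.15,2.1-np.pi/2),(.4749,-.3975,.001,2.1-np.pi/2))"
```

```text
yaw -0.109 tq [-0.0004 -0.0307  0.013 ] q7 -0.244 p [ 0.5229 -0.1121  0.0498] F [ 0.2193 -0.752  -1.3186] w 0.006903943239669113 t 33.5
blob [377.2362 304.3543] mid [ 0.3589 -0.1253] len 0.0653 ang -3.123
blob [336.3084 231.7196] mid [ 0.5323 -0.0327] len 0.0594 ang -1.65
blob [492.1386 255.4554] mid [ 0.475  -0.3976] len 0.0642 ang 2.101
-> [ 0.4749 -0.3975  0.15    0.5292]
    [-0.8  -0.05  0.03] [ 0.002  0.001 -0.203]
    [-0.61 -0.52  0.02] [-0.  0.  0.]
    [-0.61 -0.53  0.03] [-0.  0.  0.]
-> [ 0.4749 -0.3975  0.001   0.5292]
    [-0.    0.    0.62] [-0.  0.  0.]
    [-0.    0.    0.62] [-0.  0.  0.]
```

```bash
python3 -m handwheel '[[[-0.08,0,0],[0,0,-0.02],0],[[-0.16,-0.01,0],[0,0,-0.04],0],[[-0.24,-0.01,0],[0,0,-0.06],0],[[-0.32,-0.02,0],[0,0,-0.08],0],[[-0.4,-0.02,0],[0,0,-0.1],0],[[-0.48,-0.03,0],[0,0,-0.12],0],[[-0.56,-0.03,0],[0,0,-0.14],0],[[-0.64,-0.04,0],[0,0,-0.16],0],[[-0.72,-0.04,0],[0,0,-0.18],0],[[-0.8,-0.05,0.03],[0.002,0.001,-0.203],0]]' >/dev/null
for k in 1 2; do python3 -m handwheel '[[[-0.07,-0.06,0],[0,0,0],0],[[-0.14,-0.12,0],[0,0,0],0],[[-0.21,-0.18,0],[0,0,0],0],[[-0.28,-0.24,0],[0,0,0],0],[[-0.35,-0.3,0],[0,0,0],0],[[-0.42,-0.36,0],[0,0,0],0],[[-0.49,-0.42,0],[0,0,0],0],[[-0.55,-0.48,0.02],[0,0,0],0],[[-0.61,-0.53,0.02],[0,0,0],0],[[-0.61,-0.53,0.02],[0,0,0],0]]' >/dev/null;done
python3 st.py; python3 -c "
from h import *
f=vision.grab_frame('side')
h,s,v=cv2.split(cv2.cvtColor(f['pixels'],cv2.COLOR_RGB2HSV))
for b in blobs((s<45)&(v>170),6,(355,190,400,235))[:4]: print(cv2.minAreaRect(b),onz(f,cv2.minAreaRect(b)[0],.008))
go((.4749,-.3975,.001,2.1-np.pi/2))"
```

```text
yaw 0.527 tq [-0.0156  0.0343  0.0003] q7 0.917 p [ 0.47   -0.3994  0.1439] F [-0.7037  0.1028 -0.9269] w 0.04259053932688093 t 37.55
((375.20001220703125, 205.39999389648438), (9.838699340820312, 4.472135543823242), 63.43495178222656) [ 0.4677 -0.3877  0.008 ]
-> [ 0.4749 -0.3975  0.001   0.5292]
    [-0.01  0.02  0.6 ] [-0.002 -0.002 -0.   ]
    [-0.01  0.02  0.59] [ 0.  0. -0.]
```

```bash
python3 -m handwheel '[[[0,0.01,0.1],[0,0,0],0],[[0,0.02,0.2],[0,0,0],0],[[0,0.03,0.3],[0,0,0],0],[[-0.02,0.04,0.4],[0,0,0],0],[[-0.02,0.04,0.5],[0,0,0],0],[[-0.02,0.04,0.6],[0,0,0],0],[[-0.02,0.04,0.7],[0,0,0],0],[[-0.02,0.04,0.8],[0,0,0],0],[[-0.02,0.04,0.9],[0,0,0],0],[[-0.02,0.04,0.93],[0,0,0],0]]' >/dev/null
python3 -m handwheel '[[[0,0,0.1],[0,0,0],0],[[0,0,0.18],[0,0,0],0.2],[[0,0,0.22],[0,0,0],0.2],[[0,0,0.25],[0,0,0],0.2],[[0,0,0.25],[0,0,0],0.2],[[0,0,0.25],[0,0,0],1],[[0,0,0.25],[0,0,0],1],[[0,0,0.25],[0,0,0],1],[[0,0,0.25],[0,0,0],1],[[0,0,0.25],[0,0,0],1]]' 60 >/dev/null
python3 st.py
python3 -m handwheel '[[[0,0,-0.05],[0,0,0],1],[[0,0,-0.1],[0,0,0],1],[[0,0,-0.2],[0,0,0],1],[[0,0,-0.3],[0,0,0],1],[[0,0,-0.45],[0,0,0],1],[[0,0,-0.6],[0,0,0],1],[[0,0,-0.75],[0,0,0],1],[[0,0,-0.9],[0,0,0],1],[[0,0,-1],[0,0,0],1],[[0,0,-1],[0,0,0],1]]' 60 >/dev/null
python3 st.py
python3 -c "
from h import *
go((.5577,-.0757,.16,-.108),(.5577,-.0757,.03,-.108))"
```

```text
yaw 0.529 tq [0.036  0.1112 0.0682] q7 0.831 p [ 0.4754 -0.3974  0.0031] F [-0.781   0.254   4.2512] w 0.007427271877745991 t 39.6
yaw 0.529 tq [-0.0122 -0.0293  0.0254] q7 0.899 p [ 0.4769 -0.3979  0.125 ] F [-0.5015  0.9808 -0.2131] w 0.006518890954869286 t 40.6
-> [ 0.5577 -0.0757  0.16   -0.108 ]
    [ 0.99  0.97 -0.15] [-0.001 -0.     0.203]
    [ 0.68  0.09 -0.07] [-0.  0. -0.]
    [ 0.69  0.1  -0.07] [-0.  0. -0.]
-> [ 0.5577 -0.0757  0.03   -0.108 ]
    [-0.   -0.    0.54] [-0.  0. -0.]
    [-0.   -0.    0.54] [-0.  0. -0.]
```

```bash
python3 -m handwheel '[[[0.05,0.05,-0.3],[0,0,0],1],[[0.15,0.15,-0.4],[0,0,0.02],1],[[0.25,0.25,-0.4],[0,0,0.045],1],[[0.37,0.37,-0.4],[0,0,0.07],1],[[0.5,0.5,-0.4],[0,0,0.095],1],[[0.6,0.6,-0.4],[0,0,0.12],1],[[0.7,0.7,-0.4],[0,0,0.145],1],[[0.8,0.8,-0.4],[0,0,0.17],1],[[0.9,0.9,-0.4],[0,0,0.19],1],[[0.99,0.97,-0.4],[0,0,0.203],1]]' >/dev/null
python3 -m handwheel '[[[0.1,0.01,0],[0,0,0],1],[[0.2,0.02,0],[0,0,0],1],[[0.3,0.04,0],[0,0,0],1],[[0.4,0.06,0],[0,0,0],1],[[0.5,0.07,0],[0,0,0],1],[[0.6,0.08,0],[0,0,0],1],[[0.7,0.09,0],[0,0,0],1],[[0.8,0.11,0],[0,0,0],1],[[0.9,0.13,0],[0,0,0],1],[[1,0.14,0],[0,0,0],1]]' >/dev/null
python3 st.py
python3 -m handwheel '[[[0.1,0.01,0],[0,0,0],1],[[0.2,0.03,0],[0,0,0],1],[[0.3,0.04,0],[0,0,0],1],[[0.37,0.05,0],[0,0,0],1],[[0.37,0.05,0.15],[0,0,0],1],[[0.37,0.05,0.3],[0,0,0],1],[[0.37,0.05,0.45],[0,0,0],1],[[0.37,0.05,0.6],[0,0,0],1],[[0.37,0.05,0.75],[0,0,0],1],[[0.37,0.05,0.9],[0,0,0],1]]' >/dev/null
python3 st.py
python3 -m handwheel '[[[0,0,0.1],[0,0,0],1],[[0,0,0.15],[0,0,0],1],[[0,0,0.15],[0,0,0],0.2],[[0,0,0.15],[0,0,0],0.2],[[0,0,0.15],[0,0,0],0.2],[[0,0,0.15],[0,0,0],0.2],[[0,0,-0.1],[0,0,0],0.2],[[0,0,-0.35],[0,0,0],0.2],[[0,0,-0.65],[0,0,0],0.2],[[0,0,-0.85],[0,0,0],0.2]]' >/dev/null
python3 st.py
```

```text
yaw -0.109 tq [-0.035  -0.0079  0.0018] q7 -0.165 p [ 0.5468 -0.1177  0.1706] F [ 0.34   0.18  -0.019] w 0.006866668649739515 t 42.6
yaw -0.109 tq [ 0.0122  0.0692 -0.0138] q7 -0.326 p [ 0.5567 -0.0749  0.0619] F [ 0.2479 -0.735  -0.6596] w 0.006898961388495834 t 43.6
yaw -0.109 tq [-0.0402 -0.0754  0.0179] q7 -0.253 p [ 0.558  -0.075   0.1675] F [ 0.528  -0.5867  0.2149] w 0.034206497732431757 t 44.6
```

```bash
cat >> h.py <<'E'
def own(x,y,z,yaw=0): # tester frame -> world waypoint
    a=-.108; return (.5477+x*np.cos(a)-y*np.sin(a),-.0757+x*np.sin(a)+y*np.cos(a),z,yaw+a)
E
python3 bolts.py; python3 -c "
from h import *
go(own(.01,-.05,.28),own(.15,-.05,.29),own(.15,-.05,.17))"
```

```text
blob [334.0449 231.5393] mid [ 0.5327 -0.0279] len 0.0503 ang -1.665
blob [364.125 300.1  ] mid [ 0.3702 -0.0949] len 0.0558 ang -3.039
-> [ 0.5523 -0.1265  0.28   -0.108 ]
    [-0.43 -0.01 -0.91] [ 0. -0. -0.]
-> [ 0.6914 -0.1416  0.29   -0.108 ]
    [-0.    0.58 -0.04] [ 0. -0. -0.]
    [-0.    0.58 -0.04] [ 0. -0. -0.]
-> [ 0.6914 -0.1416  0.17   -0.108 ]
    [-0.  0.  1.] [ 0. -0. -0.]
```

```bash
python3 -m handwheel '[[[-0.05,0,-0.1],[0,0,0],1],[[-0.1,0,-0.2],[0,0,0],1],[[-0.15,0,-0.3],[0,0,0],1],[[-0.2,0,-0.4],[0,0,0],1],[[-0.25,0,-0.5],[0,0,0],1],[[-0.3,0,-0.6],[0,0,0],1],[[-0.35,0,-0.7],[0,0,0],1],[[-0.4,0,-0.8],[0,0,0],1],[[-0.43,0,-0.9],[0,0,0],1],[[-0.43,0,-0.98],[0,0,0],1]]' >/dev/null
python3 -m handwheel '[[[0,0.1,0],[0,0,0],1],[[0,0.2,0],[0,0,0],1],[[0,0.3,0],[0,0,0],1],[[0,0.4,0],[0,0,0],1],[[0,0.5,0],[0,0,0],1],[[0,0.6,0],[0,0,0],1],[[0,0.7,0],[0,0,0],1],[[0,0.8,0],[0,0,0],1],[[0,0.9,0],[0,0,0],1],[[0,1,0],[0,0,0],1]]' >/dev/null
python3 -c "
from h import *
f=vision.grab_frame('top')['pixels'][140:300,240:440,::-1];g=vision.grab_frame('side')['pixels'][130:290,240:440,::-1]
cv2.imwrite('pics/b3.png',cv2.resize(np.vstack([f[:,:],g]),None,fx=1.85,fy=1.85,interpolation=cv2.INTER_CUBIC))
go(own(.15,-.05,.29),own(.15,-.05,.17))"; python3 st.py
```

```text
-> [ 0.6914 -0.1416  0.29   -0.108 ]
    [-0.    0.16 -0.08] [-0.002 -0.001 -0.   ]
-> [ 0.6914 -0.1416  0.17   -0.108 ]
    [-0.   0.   0.5] [-0.  0. -0.]
    [-0.   0.   0.5] [-0.  0. -0.]
yaw -0.108 tq [-0.0026 -0.0236 -0.0077] q7 -0.18 p [ 0.6724 -0.1392  0.2808] F [ 0.2689  0.8842 -0.98  ] w 0.00021336520262679867 t 46.75
```

View pics/b3.png

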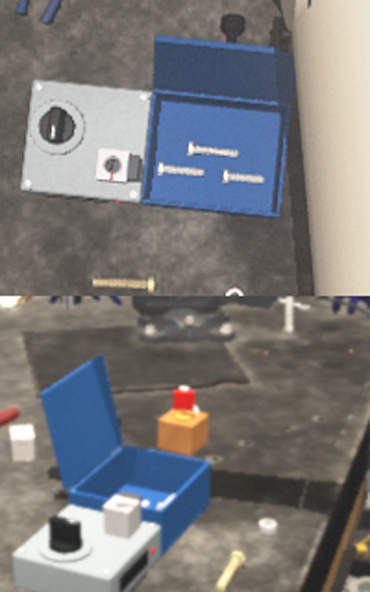

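All three bolts lie in the compartment, at (213,152), (181,171) and (243,178) in the picture. The dial bar points along the tester's x. Next I'll close the lid.

```bash
python3 -m handwheel '[[[0,0.1,0],[0,0,0],1],[[0,0.18,0],[0,0,0],1],[[0,0.18,0.1],[0,0,0],1],[[0,0.18,0.2],[0,0,0],1],[[0,0.18,0.35],[0,0,0],1],[[0,0.18,0.5],[0,0,0],1],[[0,0.18,0.65],[0,0,0],1],[[0,0.18,0.8],[0,0,0],1],[[0,0.18,0.9],[0,0,0],1],[[0,0.18,0.93],[0,0,0],1]]' >/dev/null
python3 st.py; python3 -c "
from h import *
go(own(.0737,-.05,.18),own(.0318,-.05,.167),own(-.0018,-.05,.1387),own(-.0182,-.05,.110),own(-.0255,-.05,.0755))"
```

```text
yaw -0.109 tq [-0.0024  0.0149 -0.0046] q7 -0.213 p [ 0.6911 -0.142   0.1675] F [-0.2436 -0.1398 -0.6095] w 0.00010665832460999811 t 47.75
-> [ 0.6156 -0.1334  0.18   -0.108 ]
    [ 0.   -0.63 -0.1 ] [-0.003 -0.    -0.   ]
-> [ 0.5739 -0.1288  0.167  -0.108 ]
    [ 0.   -0.35  0.11] [-0. -0. -0.]
-> [ 0.5405 -0.1252  0.1387 -0.108 ]
    [ 0.   -0.28  0.24] [-0. -0. -0.]
-> [ 0.5242 -0.1234  0.11   -0.108 ]
    [ 0.   -0.14  0.24] [-0. -0. -0.]
-> [ 0.517  -0.1227  0.0755 -0.108 ]
    [ 0.   -0.06  0.28] [-0. -0. -0.]
```

```bash
python3 -m handwheel '[[[0,-0.1,-0.02],[0,0,0],1],[[0,-0.2,-0.04],[0,0,0],1],[[0,-0.3,-0.06],[0,0,0],1],[[0,-0.4,-0.08],[0,0,0],1],[[0,-0.5,-0.09],[0,0,0],1],[[0,-0.58,-0.1],[0,0,0],1],[[0,-0.66,-0.1],[0,0,0],1],[[0,-0.75,-0.07],[0,0,0],1],[[0,-0.85,-0.04],[0,0,0],1],[[0,-0.97,0],[0,0,0],1]]' 
python3 -m handwheel '[[[0,-0.07,0.05],[0,0,0],1],[[0,-0.14,0.1],[0,0,0],1],[[0,-0.21,0.16],[0,0,0],1],[[0,-0.28,0.23],[0,0,0],1],[[0,-0.33,0.3],[0,0,0],1],[[0,-0.38,0.37],[0,0,0],1],[[0,-0.42,0.46],[0,0,0],1],[[0,-0.45,0.56],[0,0,0],1],[[0,-0.47,0.65],[0,0,0],1],[[0,-0.48,0.74],[0,0,0],1]]' 
python3 st.py
```

```text
time_s: 48.75
eef_pos: [0.5765, -0.1291, 0.1707]
orientation: [[0.109, 0.994, -0.005], [0.994, -0.109, 0.002], [0.001, -0.006, -1.0]]
ft_force: [1.7, -0.2, 0.2]
grip_width: 0.0002
finger_force: 0.6
time_s: 49.75
eef_pos: [0.5185, -0.1228, 0.0808]
orientation: [[0.109, 0.994, -0.007], [0.994, -0.109, 0.002], [0.001, -0.007, -1.0]]
ft_force: [-0.9, -0.3, 1.3]
grip_width: 0.0
finger_force: 0.4
yaw -0.109 tq [ 0.008   0.1085 -0.0168] q7 -0.199 p [ 0.5185 -0.1228  0.0808] F [-0.9156 -0.2912  1.3217] w 1.5413952131607318e-05 t 49.75
```

Press down a little more, then lift and look.

```bash
python3 -m handwheel '[[[0,0,0.02],[0,0,0],1],[[0,0,0.04],[0,0,0],1],[[0,0,0.06],[0,0,0],1],[[0,0,0.08],[0,0,0],1],[[0,0,0.08],[0,0,0],1],[[0,0,0.08],[0,0,0],1],[[0,0,0.08],[0,0,0],1],[[0,0,0.08],[0,0,0],1],[[0,0,0.08],[0,0,0],1],[[0,0,0.08],[0,0,0],1]]' 
python3 -m handwheel '[[[0,0,-0.1],[0,0,0],1],[[0,0,-0.2],[0,0,0],0],[[0,0,-0.3],[0,0,0],0],[[0,0,-0.4],[0,0,0],0],[[0,0,-0.5],[0,0,0],0],[[0,0,-0.6],[0,0,0],0],[[0,0,-0.7],[0,0,0],0],[[0,0,-0.8],[0,0,0],0],[[0,0,-0.9],[0,0,0],0],[[0,0,-1],[0,0,0],0]]' >/dev/null
python3 -c "
from h import *
go((.569,-.338,.20,1.74),(.569,-.338,.11,1.74))"
```

```text
time_s: 50.75
eef_pos: [0.5185, -0.1229, 0.0776]
orientation: [[0.109, 0.994, -0.009], [0.994, -0.109, -0.002], [-0.003, -0.009, -1.0]]
ft_force: [-35.7, 4.5, 73.6]
grip_width: 0.0002
finger_force: 36.9
-> [ 0.569 -0.338  0.2    1.74 ]
    [-0.87  0.3  -0.03] [-0.002  0.001  0.412]
    [ 0.06  0.92 -0.03] [ 0.  0. -0.]
-> [ 0.569 -0.338  0.11   1.74 ]
    [-0.   -0.    0.75] [ 0.  0. -0.]
```

```bash
python3 -m handwheel '[[[-0.08,0.03,0],[0,0,-0.04],0],[[-0.16,0.06,0],[0,0,-0.08],0],[[-0.24,0.09,0],[0,0,-0.12],0],[[-0.32,0.12,0],[0,0,-0.16],0],[[-0.4,0.15,0],[0,0,-0.2],0],[[-0.48,0.18,0],[0,0,-0.24],0],[[-0.56,0.21,0],[0,0,-0.28],0],[[-0.64,0.24,0],[0,0,-0.32],0],[[-0.76,0.27,-0.05],[0,0,-0.36],0],[[-0.87,0.3,-0.05],[0,0,-0.4],0]]' >/dev/null
python3 -c "
from h import *
f=vision.grab_frame('top');g=vision.grab_frame('side')
cv2.imwrite('pics/l4.png',np.vstack([cv2.resize(f['pixels'][140:270,240:420,::-1],None,fx=2.2,fy=2.2,interpolation=cv2.INTER_CUBIC),cv2.resize(g['pixels'][170:300,230:410,::-1],None,fx=2.2,fy=2.2,interpolation=cv2.INTER_CUBIC)]))
go((.569,-.338,.19,1.74),(.569,-.338,.11,1.74))"; python3 st.py
```

```text
-> [ 0.569 -0.338  0.19   1.74 ]
    [-0.55 -0.71  0.06] [ 0.    -0.002 -0.189]
-> [ 0.569 -0.338  0.11   1.74 ]
    [-0.   -0.    0.67] [ 0. -0.  0.]
yaw 1.147 tq [ 0.0114  0.0412 -0.0178] q7 1.209 p [ 0.5439 -0.2329  0.1981] F [-0.9621  0.5579 -0.182 ] w 0.04256623211502838 t 52.85
```

View pics/l4.png

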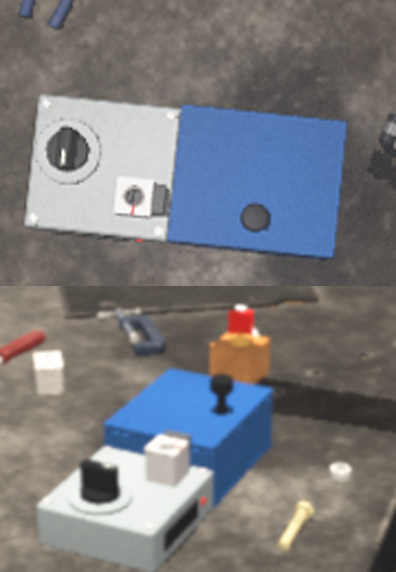

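The lid is shut flat, with its knob at (255,217) in the picture and the keyway visible at (134,196). I'll refine the keyway and key positions.

```bash
python3 - <<'E'
from h import *
f=vision.grab_frame("top");g=vision.grab_frame("side")
gr=cv2.cvtColor(f["pixels"],cv2.COLOR_RGB2GRAY).astype(float)
h,s,v=cv2.split(cv2.cvtColor(f["pixels"],cv2.COLOR_RGB2HSV))
sub=gr[218:242,288:314]; print(sub[2:22:1,2:26].astype(int))
m=np.zeros_like(gr);m[223:235,295:307]=1
w=np.clip(170-gr,0,None)*m*(s<70); ys,xs=np.indices(gr.shape); c=((xs*w).sum()/w.sum(),(ys*w).sum()/w.sum());print("hole",c,onz(f,c,.09),onz(f,c,.085))
b=blobs((gr>215)&(s<40),6,(288,215,314,242))[0];r=cv2.minAreaRect(b);print("block",r,onz(f,r[0],.09))
h,s,v=cv2.split(cv2.cvtColor(g["pixels"],cv2.COLOR_RGB2HSV))
b=blobs(((h<6)|(h>174))&(s>150),6,(325,170,350,200))[0];r=cv2.minAreaRect(b);print("red side",r,b[:,0].min(0),b[:,0].max(0))
E
```

```text
[[216 216 215 224 235 238 234 232 229 228 228 224 223 221 220 214 215 216
  215 215 216 216 216 216]
 [213 213 215 241 246 246 246 246 244 244 244 243 242 239 238 233 232 233
  229 226 219 218 217 216]
 [215 214 213 239 245 245 245 245 245 246 247 247 246 246 246 246 246 247
  247 239 208 217 221 221]
 [216 213 212 241 245 245 245 246 245 243 242 242 244 247 246 245 246 246
  249 223 128 179 200 200]
 [216 215 213 244 246 245 246 246 235 216 182 169 211 241 246 246 245 246
  250 203 122 120 122 119]
 [215 215 215 244 245 246 245 235 204 185 166 167 182 193 234 246 246 246
  251 192 121 130 127 129]
 [216 213 222 244 246 247 230 191 150 122 101  98 113 140 192 238 246 247
  249 185 124 127 132 131]
 [216 212 222 244 247 244 213 144  98 125 106 100 130 128 170 225 247 247
  237 162 131 133 132 134]
 [214 211 226 245 247 228 184 125 100 125 100 126 140 133 155 201 245 248
  238 160 124 131 132 134]
 [213 212 234 245 248 219 177 115 124 124  88 127 139 131 143 192 245 248
  233 157 128 134 132 132]
 [212 210 239 246 247 236 196 122 124 118  88 126 134 129 153 201 245 248
  220 143 131 13
[... 467 characters left out ...]
8 245 245 245 246 250
  194 128 135 134 134 131]
 [211 220 224 238 241 245 244 245 250 197 163 241 248 247 247 247 248 252
  189 113 116 119 122 119]
 [211 211 185 152 136 154 159 153 180 151 176 209 234 242 243 243 242 249
  168  89  89  94  94  93]
 [209 214 214 217 204 195 197 183 179 170 154 149 148 148 158 159 149 180
  151 153 162 161 163 163]
 [212 212 214 214 216 213 213 216 217 217 217 219 219 217 203 196 184 179
  195 214 220 221 223 223]]
hole (np.float64(300.09344552701504), np.float64(228.80336581045174)) [0.5331 0.0502 0.09  ] [0.5336 0.0505 0.085 ]
block ((300.5, 226.0), (22.0, 25.0), 90.0) [0.5394 0.0493 0.09  ]
red side ((339.0, 185.5), (9.0, 10.0), 90.0) [334 181] [344 190]
```

```bash
python3 -m handwheel '[[[-0.07,-0.08,0],[0,0,-0.025],0],[[-0.14,-0.16,0],[0,0,-0.05],0],[[-0.21,-0.24,0],[0,0,-0.075],0],[[-0.28,-0.32,0],[0,0,-0.1],0],[[-0.35,-0.4,0],[0,0,-0.125],0],[[-0.42,-0.5,0],[0,0,-0.15],0],[[-0.49,-0.6,0],[0,0,-0.17],0],[[-0.55,-0.71,0.06],[0,-0.002,-0.189],0],[[-0.55,-0.71,0.06],[0,-0.002,-0.189],0],[[-0.55,-0.71,0.06],[0,-0.002,-0.189],0]]' >/dev/null
python3 st.py; python3 -c "
from h import *
go((.569,-.338,.11,1.74),(.569,-.338,.064,1.74))"
```

```text
yaw 1.739 tq [ 0.0009 -0.0104  0.0272] q7 1.874 p [ 0.5693 -0.3341  0.1906] F [0.0519 0.1514 0.3402] w 0.04228611513681257 t 53.95
-> [ 0.569 -0.338  0.11   1.74 ]
    [ 0.01 -0.03  0.67] [ 0.001 -0.    -0.   ]
-> [ 0.569 -0.338  0.064  1.74 ]
    [-0.   -0.    0.38] [-0. -0. -0.]
```

```bash
python3 -m handwheel '[[[0,-0.03,0.1],[0,0,0],0],[[0,-0.03,0.2],[0,0,0],0],[[0,-0.03,0.3],[0,0,0],0],[[0,-0.03,0.4],[0,0,0],0],[[0,-0.03,0.5],[0,0,0],0],[[0,-0.03,0.6],[0,0,0],0],[[0,-0.03,0.68],[0,0,0],0],[[0,-0.03,0.68],[0,0,0],0],[[0,-0.03,0.68],[0,0,0],0],[[0,-0.03,0.68],[0,0,0],0]]' >/dev/null
python3 -m handwheel '[[[0,0,0.08],[0,0,0],0],[[0,0,0.16],[0,0,0],0],[[0,0,0.24],[0,0,0],0],[[0,0,0.32],[0,0,0],0],[[0,0,0.38],[0,0,0],0],[[0,0,0.38],[0,0,0],0],[[0,0,0.38],[0,0,0],0.4],[[0,0,0.38],[0,0,0],0.4],[[0,0,0.38],[0,0,0],0.5],[[0,0,0.38],[0,0,0],0.5]]' >/dev/null
python3 st.py
python3 -m handwheel '[[[0,0,0],[0,0,0],0.6],[[0,0,0],[0,0,0],0.7],[[0,0,0],[0,0,0],0.8],[[0,0,0],[0,0,0],0.9],[[0,0,0],[0,0,0],1],[[0,0,0],[0,0,0],1],[[0,0,0],[0,0,0],1],[[0,0,0],[0,0,0],1],[[0,0,0],[0,0,0],1],[[0,0,0],[0,0,0],1]]' 30 >/dev/null
python3 st.py
```

```text
yaw 1.742 tq [ 0.0124  0.0176 -0.0139] q7 1.823 p [ 0.57   -0.339   0.0637] F [ 0.3699 -0.315  -0.0357] w 0.021199576091702886 t 55.95
yaw 1.742 tq [ 0.1234  0.1275 -0.0357] q7 1.823 p [ 0.5699 -0.3388  0.0634] F [-0.9983  1.1046  3.9447] w 0.008292640152853564 t 56.95
```

```bash
python3 -m handwheel '[[[0,0,-0.05],[0,0,0],1],[[0,0,-0.1],[0,0,0],1],[[0,0,-0.2],[0,0,0],1],[[0,0,-0.3],[0,0,0],1],[[0,0,-0.4],[0,0,0],1],[[0,0,-0.5],[0,0,0],1],[[0,0,-0.6],[0,0,0],1],[[0,0,-0.75],[0,0,0],1],[[0,0,-0.9],[0,0,0],1],[[0,0,-1],[0,0,0],1]]' 50 >/dev/null
python3 st.py
python3 -c "
from h import *
go((.533,.0498,.20,1.463),(.533,.0498,.15,1.463))"
```

```text
yaw 1.742 tq [ 0.0207 -0.07    0.0462] q7 1.88 p [ 0.5704 -0.339   0.1857] F [ 0.3677 -0.5113 -0.8533] w 0.008475380152423799 t 57.95
-> [0.533  0.0498 0.2    1.463 ]
    [-0.06  0.81 -0.03] [0.    0.    0.089]
    [ 0.17  0.8  -0.03] [ 0.  0. -0.]
    [ 0.16  0.8  -0.03] [ 0.  0. -0.]
    [ 0.17  0.79 -0.03] [ 0.  0. -0.]
-> [0.533  0.0498 0.15   1.463 ]
    [-0.    0.    0.42] [ 0.  0. -0.]
```

```bash
python3 -m handwheel '[[[0,0.08,-0.1],[0,0,0.01],1],[[0,0.16,-0.15],[0,0,0.02],1],[[-0.02,0.24,-0.15],[0,0,0.03],1],[[-0.02,0.32,-0.15],[0,0,0.04],1],[[-0.03,0.4,-0.15],[0,0,0.05],1],[[-0.03,0.48,-0.15],[0,0,0.06],1],[[-0.04,0.56,-0.15],[0,0,0.07],1],[[-0.05,0.64,-0.15],[0,0,0.08],1],[[-0.06,0.72,-0.15],[0,0,0.089],1],[[-0.06,0.81,-0.15],[0,0,0.089],1]]' >/dev/null
for k in 1 2; do python3 -m handwheel '[[[0.02,0.1,0],[0,0,0],1],[[0.04,0.2,0],[0,0,0],1],[[0.06,0.3,0],[0,0,0],1],[[0.08,0.4,0],[0,0,0],1],[[0.1,0.5,0],[0,0,0],1],[[0.12,0.6,0],[0,0,0],1],[[0.14,0.7,0],[0,0,0],1],[[0.16,0.8,0],[0,0,0],1],[[0.18,0.9,0],[0,0,0],1],[[0.2,0.95,0],[0,0,0],1]]' >/dev/null; done
python3 st.py; python3 -c "
from h import *
go((.533,.0498,.20,1.463),(.533,.0498,.15,1.463))"
```

```text
yaw 1.463 tq [-0.0799  0.0124 -0.0145] q7 1.145 p [ 0.5374 -0.0084  0.2017] F [-0.4151 -0.11   -0.3878] w 0.008263591855168796 t 60.95
-> [0.533  0.0498 0.2    1.463 ]
    [0.09 0.48 0.01] [ 0. -0.  0.]
-> [0.533  0.0498 0.15   1.463 ]
    [-0.   -0.    0.42] [ 0. -0.  0.]
```

```bash
python3 -m handwheel '[[[0.02,0.1,0],[0,0,0],1],[[0.04,0.2,0],[0,0,0],1],[[0.06,0.3,0],[0,0,0],1],[[0.08,0.4,0],[0,0,0],1],[[0.09,0.48,0],[0,0,0],1],[[0.09,0.48,0.1],[0,0,0],1],[[0.09,0.48,0.2],[0,0,0],1],[[0.09,0.48,0.3],[0,0,0],1],[[0.09,0.48,0.4],[0,0,0],1],[[0.09,0.48,0.42],[0,0,0],1]]' >/dev/null
python3 st.py; python3 -c "
from h import *
g=vision.grab_frame('side')
s=monitor.get_state();p=np.array(s['eef_pos'])
print('proj axis collar,bottom,mouth',proj(g,(p[0],p[1],p[2]-.014)),proj(g,(p[0],p[1],p[2]-.048)),proj(g,(.533,.0498,.09)))
cv2.imwrite('pics/k5.png',cv2.resize(g['pixels'][180:280,260:360,::-1],None,fx=6,fy=6,interpolation=cv2.INTER_CUBIC))"
```

```text
yaw 1.461 tq [ 0.0095 -0.0084 -0.0124] q7 0.995 p [0.5321 0.0477 0.1492] F [ 0.5079  0.8273 -0.5189] w 0.008457163913751696 t 61.95
proj axis collar,bottom,mouth [305.739  223.9106] [305.9177 236.7505] [305.4523 241.4503]
```

View pics/k5.png

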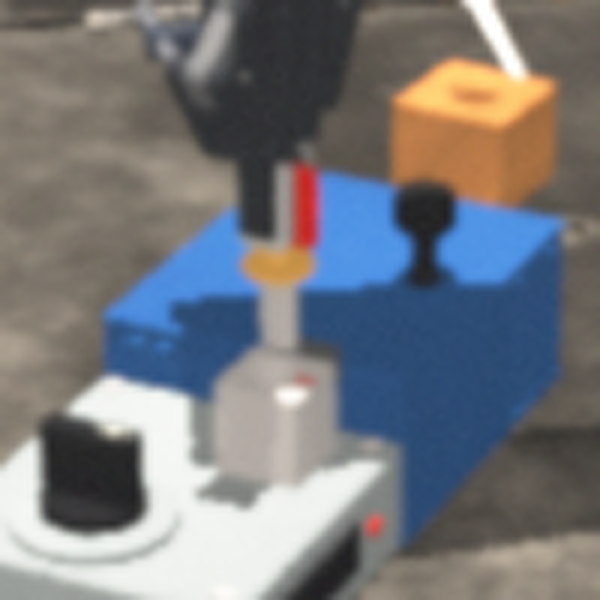

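The side crop shows the collar at (305.9,223.8), right on the projected TCP axis (305.7,223.9), so the key is centred in the grip. I'll lower it gently.

```bash
python3 -m handwheel '[[[-0.01,0.02,0],[0,0,0],1],[[-0.01,0.02,0.03],[0,0,0],1],[[-0.01,0.02,0.06],[0,0,0],1],[[-0.01,0.02,0.08],[0,0,0],1],[[-0.01,0.02,0.1],[0,0,0],1],[[-0.01,0.02,0.12],[0,0,0],1],[[-0.01,0.02,0.14],[0,0,0],1],[[-0.01,0.02,0.16],[0,0,0],1],[[-0.01,0.02,0.18],[0,0,0],1],[[-0.01,0.02,0.18],[0,0,0],1]]' >/dev/null
python3 st.py
```

```text
yaw 1.462 tq [ 0.0123  0.0499 -0.0102] q7 0.971 p [0.5342 0.0506 0.1293] F [ 0.0793  0.1888 -0.172 ] w 0.008546351503239763 t 63.0
```

```bash
python3 -m handwheel '[[[0.01,-0.01,0.02],[0,0,0],1],[[0.01,-0.01,0.04],[0,0,0],1],[[0.01,-0.01,0.06],[0,0,0],1],[[0.01,-0.01,0.08],[0,0,0],1],[[0.01,-0.01,0.1],[0,0,0],1],[[0.01,-0.01,0.11],[0,0,0],1],[[0.01,-0.01,0.12],[0,0,0],1],[[0.01,-0.01,0.13],[0,0,0],1],[[0.01,-0.01,0.13],[0,0,0],1],[[0.01,-0.01,0.13],[0,0,0],1]]' >/dev/null
python3 st.py
```

```text
yaw 1.462 tq [ 0.0116  0.0062 -0.0097] q7 0.96 p [0.5331 0.0496 0.1141] F [ 0.5003  0.0219 -0.3683] w 0.0084873779157871 t 64.0
```

Just above the rotor. Down 3 mm more.

```bash
python3 -m handwheel '[[[0,0,0.005],[0,0,0],1],[[0,0,0.01],[0,0,0],1],[[0,0,0.015],[0,0,0],1],[[0,0,0.02],[0,0,0],1],[[0,0,0.025],[0,0,0],1],[[0,0,0.025],[0,0,0],1],[[0,0,0.025],[0,0,0],1],[[0,0,0.025],[0,0,0],1],[[0,0,0.025],[0,0,0],1],[[0,0,0.025],[0,0,0],1]]' >/dev/null
python3 st.py
```

```text
yaw 1.462 tq [-0.0324  0.086  -0.0114] q7 0.958 p [0.5331 0.0496 0.1111] F [-0.6327  0.5671 -0.1657] w 0.008517674526230444 t 65.0
```

```bash
python3 -m handwheel '[[[0,0,0.005],[0,0,0],1],[[0,0,0.01],[0,0,0],1],[[0,0,0.015],[0,0,0],1],[[0,0,0.02],[0,0,0],1],[[0,0,0.025],[0,0,0],1],[[0,0,0.03],[0,0,0],1],[[0,0,0.03],[0,0,0],1],[[0,0,0.03],[0,0,0],1],[[0,0,0.03],[0,0,0],1],[[0,0,0.03],[0,0,0],1]]' >/dev/null
python3 st.py
```

```text
yaw 1.462 tq [-0.0796  0.0556 -0.0254] q7 0.954 p [0.533  0.0496 0.1074] F [-0.9213 -0.5004 -0.3411] w 0.00852926400753579 t 66.0
```

```bash
python3 -m handwheel '[[[0,0,0.005],[0,0,0],1],[[0,0,0.01],[0,0,0],1],[[0,0,0.015],[0,0,0],1],[[0,0,0.02],[0,0,0],1],[[0,0,0.025],[0,0,0],1],[[0,0,0.03],[0,0,0],1],[[0,0,0.035],[0,0,0],1],[[0,0,0.035],[0,0,0],1],[[0,0,0.035],[0,0,0],1],[[0,0,0.035],[0,0,0],1]]' >/dev/null
python3 st.py
```

```text
yaw 1.462 tq [-0.2498  0.3649 -0.0238] q7 0.95 p [0.5331 0.0496 0.1034] F [-1.5598 -1.2258  2.846 ] w 0.008189824281592895 t 67.0
```

```bash
python3 -m handwheel '[[[0,0,0],[0,0,0],1],[[0,0,0],[0,0,0.03],1],[[0,0,0],[0,0,0.06],1],[[0,0,0],[0,0,0.09],1],[[0,0,0],[0,0,0.12],1],[[0,0,0],[0,0,0.15],1],[[0,0,0],[0,0,0.18],1],[[0,0,0],[0,0,0.21],1],[[0,0,0],[0,0,0.24],1],[[0,0,0],[0,0,0.26],1]]' 20 >/dev/null
python3 st.py
```

```text
yaw 0.641 tq [-0.8657  1.2707  0.1844] q7 0.203 p [0.5326 0.0488 0.1034] F [-4.6164 -3.4917  6.6625] w 0.008119366631039442 t 68.0
```

```bash
python3 -m handwheel '[[[0,0,0],[0,0,0.012],1],[[0,0,0],[0,0,0.024],1],[[0,0,0],[0,0,0.036],1],[[0,0,0],[0,0,0.048],1],[[0,0,0],[0,0,0.06],1],[[0,0,0],[0,0,0.07],1],[[0,0,0],[0,0,0.08],1],[[0,0,0],[0,0,0.09],1],[[0,0,0],[0,0,0.1],1],[[0,0,0],[0,0,0.1],1]]' >/dev/null
python3 st.py
```

```text
yaw 0.33 tq [-0.9069  1.4171  0.149 ] q7 -0.086 p [0.5324 0.0489 0.1034] F [-6.289  -3.5285  8.8011] w 0.008160450121605684 t 69.0
```

```bash
python3 -m handwheel '[[[0,0,0],[0,0,0.004],1],[[0,0,0],[0,0,0.008],1],[[0,0,0],[0,0,0.012],1],[[0,0,0],[0,0,0.015],1],[[0,0,0],[0,0,0.018],1],[[0,0,0],[0,0,0.02],1],[[0,0,0],[0,0,0.02],1],[[0,0,0],[0,0,0.02],1],[[0,0,0],[0,0,0.02],1],[[0,0,0],[0,0,0.02],1]]' >/dev/null
python3 st.py; python3 -c "
from h import *
f=vision.grab_frame('top');g=vision.grab_frame('side')
cv2.imwrite('pics/k6.png',np.hstack([cv2.resize(x['pixels'][a:a+80,b:b+66,::-1],None,fx=6,fy=6,interpolation=cv2.INTER_CUBIC) for x,a,b in ((f,190,275),(g,205,285))]))"
```

```text
yaw 0.268 tq [-0.8458  1.505   0.1898] q7 -0.144 p [0.5324 0.0489 0.1034] F [-7.3262 -3.2916  8.8649] w 0.00832004961271605 t 70.0
```

View pics/k6.png

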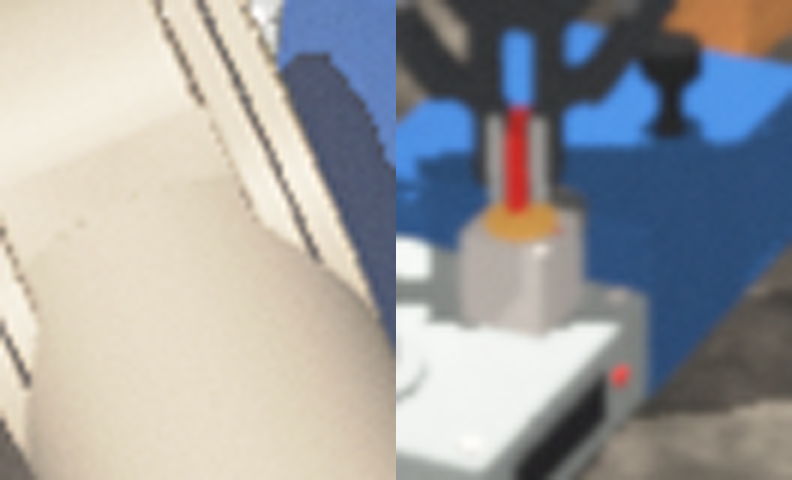

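The side crop shows the collar resting on the block and the plate turned side-on, while the lock bolt is hidden. I'll continue in small steps until the torque rises.

```bash
for k in 1 2; do python3 -m handwheel '[[[0,0,0],[0,0,0.002],1],[[0,0,0],[0,0,0.004],1],[[0,0,0],[0,0,0.006],1],[[0,0,0],[0,0,0.008],1],[[0,0,0],[0,0,0.01],1],[[0,0,0],[0,0,0.012],1],[[0,0,0],[0,0,0.014],1],[[0,0,0],[0,0,0.016],1],[[0,0,0],[0,0,0.016],1],[[0,0,0],[0,0,0.016],1]]' >/dev/null
python3 st.py; done
```

```text
yaw 0.218 tq [-0.8943  1.5209  0.1836] q7 -0.191 p [0.5324 0.0489 0.1034] F [-6.5486 -2.4109  9.2421] w 0.007926438395367252 t 71.1
yaw 0.168 tq [-0.9046  1.6835  0.2594] q7 -0.237 p [0.5323 0.049  0.1034] F [-6.5229 -4.3469  8.6729] w 0.008699087139167859 t 72.1
```

```bash
python3 -m handwheel '[[[0,0,0],[0,0,0.002],1],[[0,0,0],[0,0,0.004],1],[[0,0,0],[0,0,0.006],1],[[0,0,0],[0,0,0.008],1],[[0,0,0],[0,0,0.01],1],[[0,0,0],[0,0,0.012],1],[[0,0,0],[0,0,0.014],1],[[0,0,0],[0,0,0.016],1],[[0,0,0],[0,0,0.016],1],[[0,0,0],[0,0,0.016],1]]' >/dev/null
python3 st.py
```

```text
yaw 0.118 tq [-0.8221  1.7904  0.3566] q7 -0.284 p [0.5322 0.049  0.1034] F [-6.7053 -3.5062 10.2991] w 0.008206548455656978 t 73.1
```

```bash
python3 -m handwheel '[[[0,0,0],[0,0,0.002],1],[[0,0,0],[0,0,0.004],1],[[0,0,0],[0,0,0.006],1],[[0,0,0],[0,0,0.008],1],[[0,0,0],[0,0,0.01],1],[[0,0,0],[0,0,0.012],1],[[0,0,0],[0,0,0.014],1],[[0,0,0],[0,0,0.016],1],[[0,0,0],[0,0,0.016],1],[[0,0,0],[0,0,0.016],1]]' >/dev/null
python3 st.py
```

```text
yaw 0.068 tq [-0.9161  1.9019  0.4411] q7 -0.331 p [0.5321 0.049  0.1034] F [-7.7664 -2.5882  9.7951] w 0.008368939993508252 t 74.1
```

```bash
python3 -m handwheel '[[[0,0,0],[0,0,-0.01],1],[[0,0,0],[0,0,-0.02],1],[[0,0,0],[0,0,-0.03],1],[[0,0,0],[0,0,-0.04],1],[[0,0,0],[0,0,-0.04],1],[[0,0,0],[0,0,-0.04],1],[[0,0,0],[0,0,-0.04],1],[[0,0,0],[0,0,-0.04],1],[[0,0,0],[0,0,-0.04],1],[[0,0,0],[0,0,-0.04],1]]' 40 >/dev/null
python3 st.py
python3 -m handwheel '[[[0,0,-0.02],[0,0,0],1],[[0,0,-0.05],[0,0,0],1],[[0,0,-0.1],[0,0,0],1],[[0,0,-0.15],[0,0,0],1],[[0,0,-0.2],[0,0,0],1],[[0,0,-0.3],[0,0,0],1],[[0,0,-0.4],[0,0,0],1],[[0,0,-0.5],[0,0,0],1],[[0,0,-0.65],[0,0,0],1],[[0,0,-0.8],[0,0,0],1]]' >/dev/null
python3 st.py
```

```text
yaw 0.193 tq [-0.7962  1.6008  0.112 ] q7 -0.214 p [0.5324 0.0489 0.1034] F [-5.8137 -2.7371  9.3054] w 0.008115821110986783 t 75.1
yaw 0.193 tq [-0.0556 -0.0209 -0.0134] q7 -0.141 p [0.5332 0.0498 0.2008] F [-0.2514  0.526  -0.1792] w 0.008424706542118826 t 76.1
```

```bash
python3 - <<'E'
from h import *
f=vision.grab_frame("top");h,s,v=cv2.split(cv2.cvtColor(f["pixels"],cv2.COLOR_RGB2HSV))
sub=f["pixels"][205:222,462:482].sum(2)//3; print(sub)
b=blobs((h>5)&(h<22)&(s>100)&(v>170),8,(450,190,495,235))[0];r=cv2.minAreaRect(b);print(r,onz(f,r[0],.05))
ys,xs=np.nonzero((v[205:222,462:482]<165));c=(xs.mean()+462,ys.mean()+205);print(c,onz(f,c,.05))
go((.569,-.338,.205,.193),(.569,-.338,.11,.193))
E
```

```text
[[174 173 173 173 173 171 173 175 174 175 174 172 172 169 170 170 172 175
  179 179]
 [176 177 176 174 174 174 174 173 172 173 175 173 174 173 171 173 174 169
  171 175]
 [179 180 178 178 177 174 173 172 168 169 168 170 172 172 171 169 171 171
  170 173]
 [174 171 175 175 176 176 163 157 140 149 152 162 168 173 172 170 170 169
  169 168]
 [172 170 171 172 170 155 135 114 105 112 117 134 153 162 173 175 171 173
  172 171]
 [171 173 172 171 153 121  84  78  76  83  79  90 125 144 165 169 172 175
  175 178]
 [172 172 173 162 146 126 118 103  87  88  89  86  89 126 139 164 172 172
  178 181]
 [169 171 169 154 155 166 169 151 112  89  88  92  82 111 112 164 176 177
  179 179]
 [171 169 173 151 156 168 167 168 151 103  85  90  84 109 148 171 176 178
  178 176]
 [167 171 168 150 155 167 169 170 173 121  84  88  88  96 145 169 177 179
  177 177]
 [164 164 164 150 151 170 171 170 174 131  88  83  85 105 148 172 178 177
  177 175]
 [167 164 163 156 154 164 171 171 175 127  87  83  92 131 155 171 176 177
  177 179]
 [162 162 163 164 158 154 162 170 173 114  82  89 120 144 167 174 174 173
  173 175]
 [158 159 158 157 165 157 151 156 153 116 109 121 148 162 170 170 169 167
  170 171]
 [161 162 160 158 159 164 159 150 146 147 153 157 163 174 174 170 173 173
  171 170]
 [168 169 167 163 161 160 162 167 165 165 170 171 171 170 171 169 168 170
  171 172]
 [167 170 168 169 166 166 167 165 165 172 172 172 170 170 167 168 169 169
  167 170]]
((470.86749267578125, 213.41778564453125), (26.647083282470703, 26.589155197143555), 10.007980346679688) [ 0.5687 -0.3374  0.05  ]
(np.float64(472.1304347826087), np.float64(212.82608695652175)) [ 0.5701 -0.3403  0.05  ]
-> [ 0.569 -0.338  0.205  0.193]
    [-0.81 -0.08 -0.  ] [ 0.001 -0.     0.   ]
    [-0.81 -0.09 -0.  ] [ 0. -0.  0.]
    [-0.8  -0.08 -0.01] [ 0. -0.  0.]
    [-0.81 -0.09 -0.  ] [ 0. -0.  0.]
-> [ 0.569 -0.338  0.11   0.193]
    [ 0.   -0.    0.79] [ 0. -0.  0.]
```

```bash
for k in 1 2 3; do python3 -m handwheel '[[[-0.1,-0.01,0],[0,0,0],1],[[-0.2,-0.02,0],[0,0,0],1],[[-0.3,-0.03,0],[0,0,0],1],[[-0.4,-0.04,0],[0,0,0],1],[[-0.5,-0.05,0],[0,0,0],1],[[-0.6,-0.06,0],[0,0,0],1],[[-0.7,-0.07,0],[0,0,0],1],[[-0.8,-0.08,0],[0,0,0],1],[[-0.9,-0.09,0],[0,0,0],1],[[-0.98,-0.1,0],[0,0,0],1]]' >/dev/null; done
python3 st.py; python3 - <<'E'
from h import *
f=vision.grab_frame("top")
cv2.imwrite('pics/lk.png',cv2.resize(f['pixels'][190:270,270:350,::-1],None,fx=6,fy=6,interpolation=cv2.INTER_CUBIC))
go((.569,-.338,.205,.193),(.569,-.338,.11,.193))
E
```

```text
yaw 0.192 tq [-0.0146 -0.0258 -0.0027] q7 0.421 p [ 0.5654 -0.3049  0.1989] F [-0.5614  0.6177 -0.8971] w 0.008350054071338061 t 79.15
-> [ 0.569 -0.338  0.205  0.193]
    [-0.26 -0.02 -0.05] [-0.    -0.    -0.001]
-> [ 0.569 -0.338  0.11   0.193]
    [-0.    0.    0.79] [-0. -0.  0.]
```

View pics/lk.png

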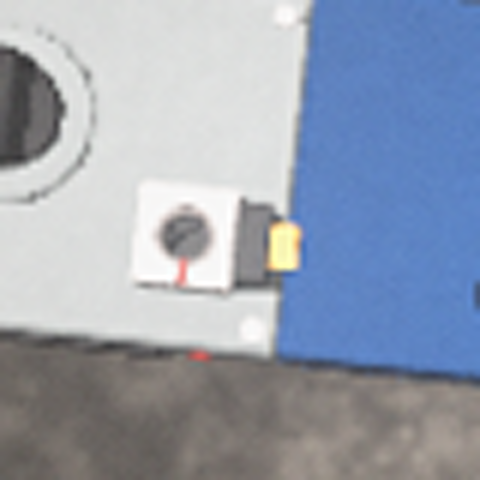

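The brass lock bolt is shot over the lid's edge at (285,246) in the crop. Now to return the key.

```bash
python3 -m handwheel '[[[-0.1,0,0],[0,0,0],1],[[-0.2,-0.02,0],[0,0,0],1],[[-0.26,-0.02,0],[0,0,0],1],[[-0.26,-0.02,0.1],[0,0,0],1],[[-0.26,-0.02,0.2],[0,0,0],1],[[-0.26,-0.02,0.3],[0,0,0],1],[[-0.26,-0.02,0.4],[0,0,0],1],[[-0.26,-0.02,0.5],[0,0,0],1],[[-0.26,-0.02,0.6],[0,0,0],1],[[-0.26,-0.02,0.7],[0,0,0],1]]' >/dev/null
python3 -m handwheel '[[[0,0,0],[0,0,0],1],[[0,0,0],[0,0,0],1],[[0,0,0],[0,0,0],1],[[0,0,0],[0,0,0],1],[[0,0,0],[0,0,0],1],[[0,0,0],[0,0,0],1],[[0,0,0],[0,0,0],1],[[0,0,0],[0,0,0],1],[[0,0,0],[0,0,0],1],[[0,0,0],[0,0,0],1]]' >/dev/null
python3 st.py; python3 -c "
from h import *
go((.569,-.338,.0665,.193))"
```

```text
yaw 0.193 tq [ 0.0532 -0.005  -0.0219] q7 0.429 p [ 0.569  -0.3347  0.1149] F [ 0.0254  0.4449 -0.5405] w 0.008206045084448874 t 81.2
-> [ 0.569  -0.338   0.0665  0.193 ]
    [-0.03 -0.01  0.4 ] [-0. -0. -0.]
```

```bash
python3 -m handwheel '[[[-0.02,-0.01,0],[0,0,0],1],[[-0.03,-0.01,0.04],[0,0,0],1],[[-0.03,-0.01,0.08],[0,0,0],1],[[-0.03,-0.01,0.12],[0,0,0],1],[[-0.03,-0.01,0.16],[0,0,0],1],[[-0.03,-0.01,0.18],[0,0,0],1],[[-0.03,-0.01,0.2],[0,0,0],1],[[-0.03,-0.01,0.2],[0,0,0],1],[[-0.03,-0.01,0.2],[0,0,0],1],[[-0.03,-0.01,0.2],[0,0,0],1]]' >/dev/null
python3 st.py
python3 -m handwheel '[[[0,0,0.03],[0,0,0],1],[[0,0,0.06],[0,0,0],1],[[0,0,0.09],[0,0,0],1],[[0,0,0.12],[0,0,0],1],[[0,0,0.14],[0,0,0],1],[[0,0,0.16],[0,0,0],1],[[0,0,0.18],[0,0,0],1],[[0,0,0.2],[0,0,0],1],[[0,0,0.2],[0,0,0],1],[[0,0,0.2],[0,0,0],1]]' >/dev/null
python3 st.py
```

```text
yaw 0.193 tq [ 0.0143 -0.0175 -0.0007] q7 0.425 p [ 0.5686 -0.3385  0.0911] F [ 0.2908  0.4125 -0.566 ] w 0.008400185588155928 t 82.2
yaw 0.193 tq [0.0027 0.0584 0.0384] q7 0.415 p [ 0.5685 -0.3384  0.0669] F [-0.3526  0.4832 -0.5538] w 0.008094518399537972 t 83.2
```

```bash
python3 -m handwheel '[[[0,0,0.01],[0,0,0],1],[[0,0,0.02],[0,0,0],1],[[0,0,0.027],[0,0,0],1],[[0,0,0.027],[0,0,0],1],[[0,0,0.027],[0,0,0],1],[[0,0,0.027],[0,0,0],1],[[0,0,0.027],[0,0,0],1],[[0,0,0.027],[0,0,0],1],[[0,0,0.027],[0,0,0],1],[[0,0,0.027],[0,0,0],1]]' >/dev/null
python3 st.py
python3 -m handwheel '[[[0,0,0],[0,0,0],0.8],[[0,0,0],[0,0,0],0.7],[[0,0,0],[0,0,0],0.6],[[0,0,0],[0,0,0],0.5],[[0,0,0],[0,0,0],0.3],[[0,0,0],[0,0,0],0.2],[[0,0,0],[0,0,0],0],[[0,0,0],[0,0,0],0],[[0,0,0],[0,0,0],0],[[0,0,0],[0,0,0],0]]' >/dev/null
python3 -m handwheel '[[[0,0,-0.05],[0,0,0],0],[[0,0,-0.1],[0,0,0],0],[[0,0,-0.2],[0,0,0],0],[[0,0,-0.3],[0,0,0],0],[[0,0,-0.4],[0,0,0],0],[[0,0,-0.5],[0,0,0],0],[[0,0,-0.6],[0,0,0],0],[[0,0,-0.7],[0,0,0],0],[[0,0,-0.85],[0,0,0],0],[[0,0,-1],[0,0,0],0]]' >/dev/null
python3 st.py
python3 - <<'E'
from h import *
g=vision.grab_frame("side")
cv2.imwrite('pics/end.png',cv2.resize(g['pixels'][150:300,240:400,::-1],None,fx=3.7,fy=3.7,interpolation=cv2.INTER_CUBIC))
E
```

```text
yaw 0.193 tq [-0.0074 -0.0086 -0.0297] q7 0.413 p [ 0.5685 -0.3384  0.0636] F [ 0.4534 -0.1666 -1.1866] w 0.008260842582489535 t 84.2
yaw 0.193 tq [0.0168 0.0224 0.0028] q7 0.46 p [ 0.5684 -0.3384  0.1847] F [ 0.3647  0.05   -0.1822] w 0.04283878989315817 t 86.2
```

View pics/end.png

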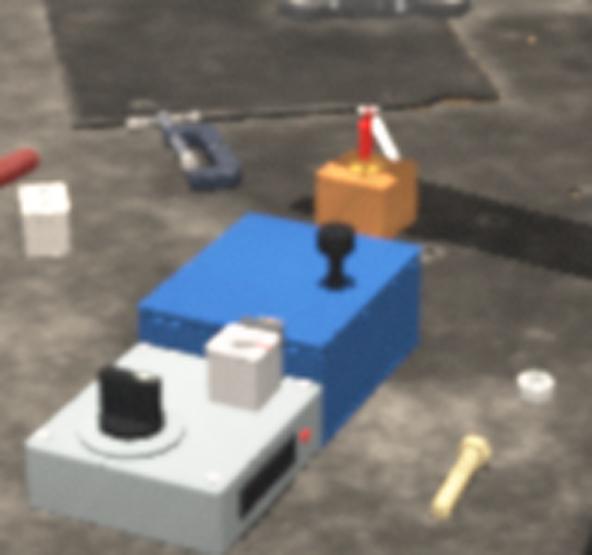

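The side view shows the key upright on the stand, the lid shut and the brass bolt undisturbed. I'll hand in.

```bash
python3 -c "
from rig import ctrl
print(ctrl.hand_in())"
```

```text
the job is handed in; nothing more can be done
None
```

I handed the job in at about 86 s of the 210 s. The dial is at its zero stop, the three steel bolts present are in the compartment, the lid is shut, the lock bolt is shot over the lid's edge and the key is back upright in its stand; the hand-in returned no verdict.

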